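# Empty the discard tub through the spring flap of the bench waste bin

### The arm

A 6-joint arm with a two-finger parallel gripper is mounted at the origin on the work surface. World frame = base frame: x ahead of the robot, y to its left, z up, the work surface at z = 0. Lengths are in m, angles in rad, forces in N, time in s.
With the tool pointing down it reaches from about 0.25 to 0.775 m from the base axis. Payload 4 kg.
Tool frame: the origin (TCP) lies on the centre line of the jaws, within the pads' length; the fingertips stand 8 mm ahead of it and the grasp point (between the pads) lies 11 mm behind it; y points along the fingers, x is the direction in which the jaws open and shut, and the axes are right-handed (so a half turn about y gives the same grasp; the last joint's range is limited). The gripper opens to 94 mm and grips with 3 to 60 N. Pads are 16 mm wide; open, the fingers measure 119 mm over their backs; the gripper's body (75 mm by 177 mm) begins 78 mm behind the grasp point.
Start: joints at [-1.437, 0.087, 1.371, -0, 1.684, -0.103], TCP at [0.129, -0.535, 0.214] pointing down, gripper open.
Joint ranges: [-3.1, 3.1], [-0.76, 2.03], [0.27, 2.55], [-1.08, 4.22], [0.17, 2.65], [-2.57, 2.57]. Speed limits (rad/s): [2.79, 2.79, 3.14, 3.14, 3.14, 3.14].

### API

Orientations are given as [roll, pitch, yaw] about the fixed x, y, z axes, in that order (R = Rz(yaw) Ry(pitch) Rx(roll)).
In Python, from bench import robot gives the robot as it stands.
- The arm moves only by the tool step_arm, never from a script. Its argument "commands" is a list of rows, each an object with "xyz": the shift along the world's x, y, z in m, a list of three; "twist": the turn, a rotation vector about the world's x, y, z in degrees, a list of three. In form: [{"xyz": [tx, ty, tz], "twist": [ax, ay, az]}, ...]. A call has 1 to 12 rows; each row is the pose to reach, as a shift and turn from the pose commanded when the call began; what a row does not reach only later rows make up. A row lasts 1/12 s, in which the tool goes at most 41.7 mm and 7.16 degrees, less where a joint would pass 70% of its speed; a pose out of reach is approached as far as the arm can. A call with a gripper value outside its range is refused whole. "fingers" is the closure in counts, from 0 (fully open) to 255 (shut), set as the call begins (left out, the last holds). The fingers move at their own pace and stop on an object; the grip force is fixed at half the most. Time passes only in rows, so rows that repeat a pose let the fingers close. It gives the time, the measured TCP pose, the force and the opening at its end, in the units of the state.
- robot.get_obs(): the state, without advancing time (a new reading comes with each control period).
- robot.snapshot(name): name is "scene" or "side" or "wrist"; returns (picture, depth): 384x512x3 uint8, red, green, blue; 384x512 float32, m along the optical axis (not along the pixel's ray), 0 where there is no reading.
- robot.camera_info(name): a dict with "fx", "fy", "cx", "cy" (pixels), "k1" (the pictures are not rectified: a ray, as slopes to the right and down, at radius r is drawn at 1 + k1 r^2 times it, then the intrinsics apply), "R" (3x3) and "t" (3): a world point X has camera coordinates R X + t. Camera axes: x right, y down, z forward; pixel columns grow to the right and rows downward; lengths in m; the calibration is good to about 2 mm. A picture is of the moment at which its call begins: read the wrist's pose just before it. camera_info takes no time and is no camera call; for the wrist camera it gives the pose at the moment of the call.
- robot.close_job(): hands the job in, once; it reports no verdict.
The state is a dict: "time": time; "joint_positions": joint angles; "qvel": joint speeds; "joint_torque": joint torques, N m; "tool_pos": TCP position; "ee_rot": TCP orientation; "wrist_force": force on the tool from outside, world axes, zero at the start; "wrist_torque": the same for the moment, N m; "width": finger opening in m.
Only numpy, scipy, OpenCV 4.12 (cv2) and the standard library are available. Lean on these libraries where they do the work, as an engineer would, in place of code of your own. Each camera call takes 0.05 s, during which the arm holds its last target.

### The job

The yellow discard tub in the rack is full of used sample tubes. Lift it out, stand it upright on the pale blue bench mat and let go, then take it again so that you can tip it, press the waste bin's yellow spring flap well open with the tub's lip and tip all three tubes in past it. Stand the empty tub back upright on the mat and let the flap spring shut; keep the hand off the bin, and leave everything else where it is.

Things in the scene. Friction and masses are not known exactly. Their poses are not given: they have to be found in the camera images.
- tub_center (a point): Yellow discard tub, an open scoop-fronted bin 64 mm wide, 60 mm high (42 mm at the back), 4 mm walls, 150 g. This point: middle of its 110 mm long floor, 30 mm above its underside. x points from the back wall (its outside 55 mm behind this point) to the pouring lip, y across, z up. The side walls are plain, upright and parallel: to tip it, grip it across its width.
- tub_lip (a point): Middle of the tub's pouring lip, a round bar 6 mm thick across the full width: 134 mm ahead of and 29 mm above tub_center, same axes. The front wall slopes up to it at 37 degrees from the floor's front edge (55 mm ahead of tub_center).
- tub_bar (a point): Middle of the tub's carrying bar, which bridges the mouth along y: 10 mm thick (x), 12 mm high; 12 mm ahead of and 42 mm above tub_center, so nearly over the centre of mass; its top is 78 mm above the underside. Pinch it from above with a finger on each side, inside the mouth (the back wall's inside is 63 mm behind it).
- tub: The same yellow tub; origin at the underside, middle of the floor (30 mm below tub_center), same axes.
- tube0_center (a point): Centre of a used, capped sample tube: straight, 17 mm thick, 92 mm long, off-white with a red cap, 15 g; x runs along it. It starts lying in the tub, lengthwise.
- tube1_center (a point): Centre of a used, capped sample tube: straight, 17 mm thick, 92 mm long, off-white with a red cap, 15 g; x runs along it. It starts lying in the tub, lengthwise.
- tube2_center (a point): Centre of a used, capped sample tube: straight, 17 mm thick, 92 mm long, off-white with a red cap, 15 g; x runs along it. It starts lying in the tub, lengthwise.
- rack: White sheet-steel rack on the left, fixed: three bays 78 mm apart, base 4 mm thick, partitions 45 mm high close beside the tubs (about 6 mm), back panel 75 mm high: no room for fingers beside a tub, so lift it straight up by its bar, at least 60 mm, to clear the rack. Origin under the base, middle bay; x points to the open front, where the lips are; bays at y = -78, 0 and +78 mm.
- mat_center (a point): Middle of the top face of the pale blue bench mat, 200 mm (x) by 260 mm (y), 2 mm thick, fixed on the bench between the rack and the bin.
- bin: Clear waste bin on the right, fixed, 210 mm (x) by 180 mm (y); the top of its white lid is 180 mm above the bench. Origin at the middle of its underside, x from the side that faces the mat to its far side (so roughly world -y). The lid's middle has an opening 118 mm (x) by 122 mm (y), filled by the yellow flap.
- flap_hinge (a point): Middle of the flap's hinge line, level with the lid's top; the bin's axes. The hinge runs along y at the edge of the opening nearest the mat, 57 mm in -x from the bin's middle. The flap (114 mm wide, 3 mm thick) reaches 112 mm from the hinge towards +x, level and flush with the lid when shut.
- flap (a joint): Angle of the spring flap (rad): 0 shut and level; grows as its far edge is pushed down into the bin, to 1.25 at the most. A light spring shuts it: pressed 75 mm from the hinge it starts to open at about 0.7 N and takes about 1.4 N at 0.75 rad.
- bin_inside (a point): Middle of the bin's inner floor, 9 mm above the bench; the bin's axes. Inside the bin is 202 mm (x) by 172 mm (y), 165 mm deep.
- grey_tub: A grey empty tub of the same shape in another bay; leave alone. Origin at the underside, middle of its floor.
- blue_tub: A blue empty tub of the same shape in another bay of the rack; leave alone. Origin at the underside, middle of its floor.
- amber_bottle: Amber bottle, 70 mm across, 150 mm high; leave alone. Origin at the middle of its underside.
- well_plate: Clear lidded 96-well plate, 128 x 86 x 17 mm, lying flat; leave alone. Origin at the middle of its underside.
- tip_box: Box of pipette tips, 82 x 122 x 85 mm; leave alone. Origin at the middle of its underside.
- tube_rack: Blue tube rack with tubes, 70 x 200 x 78 mm; leave alone. Origin at the middle of its underside.
- reagent_bottle: White bottle, 68 mm across, 170 mm high; leave alone. Origin at the middle of its underside.
- timer: White bench timer, 62 x 70 x 22 mm; leave alone. Origin at the middle of its underside.

How it is judged:
On the way, in this order (a step that is already met when the one before it is completed fails the run):
1. the tub, still holding its three tubes, is stood upright on the mat and let go (x of tub_center in the frame of mat_center between -0.08 and 0.08 m and y of tub_center in the frame of mat_center between -0.09 and 0.09 m and z of tub_center in the frame of mat_center below 0.04 m and angle between tub_center's own z axis and vertical below 0.1 rad and contact force between tub and the fingers below 0.1 N and contact force between tub and the arm below 0.1 N and z of each of tube0_center, tube1_center, tube2_center in the frame of tub_center below 0.04 m and distance between each of tube0_center, tube1_center, tube2_center and tub_center below 0.08 m), for 0.2 s.
2. the tipped tub presses the flap at least 0.3 rad (17 degrees) open (value of joint flap above 0.3 rad and contact force between tub and bin above 0.3 N and angle between tub_center's own z axis and vertical above 0.9 rad), for 0.1 s.
At the end, for the whole second after the job is handed in: all three tubes are inside the bin, below its lid; the flap is shut (under 0.1 rad); the tub stands upright (within 0.1 rad) and still on the mat, its middle within 90 mm (mat's x) and 80 mm (mat's y) of the mat's middle, released (x of tube0_center in the frame of bin_inside between -0.104 and 0.104 m and y of tube0_center in the frame of bin_inside between -0.09 and 0.09 m and z of tube0_center in the frame of bin_inside between -0.005 and 0.14 m and x of tube1_center in the frame of bin_inside between -0.104 and 0.104 m and y of tube1_center in the frame of bin_inside between -0.09 and 0.09 m and z of tube1_center in the frame of bin_inside between -0.005 and 0.14 m and x of tube2_center in the frame of bin_inside between -0.104 and 0.104 m and y of tube2_center in the frame of bin_inside between -0.09 and 0.09 m and z of tube2_center in the frame of bin_inside between -0.005 and 0.14 m and x of tub_center in the frame of mat_center between -0.08 and 0.08 m and y of tub_center in the frame of mat_center between -0.09 and 0.09 m and z of tub_center in the frame of mat_center below 0.04 m and angle between tub_center's own z axis and vertical below 0.1 rad and contact force between tub and the fingers below 0.1 N and contact force between tub and the arm below 0.1 N and linear speed of tub below 0.03 m/s and value of joint flap below 0.1 rad); the robot touches nothing.
It fails at once if the hand or arm touches the bin or its flap (over 1 N) (contact force between any of the fingers, the arm and bin above 1 N).
It fails at once if another thing on the bench or in the rack is moved more than 30 mm (distance of any of blue_tub, grey_tub, amber_bottle, well_plate, tip_box, tube_rack, reagent_bottle, timer from where it was at the start of the episode above 0.03 m).
It also fails if it takes over 67 s, if anything falls off the work surface, if the arm or the gripper's body presses on something with over 40 N, if the wrist force passes 120 N, or if a joint passes its speed limit or range.

## Working session

There is one attempt and no reset: what is moved stays moved. The work goes in short steps, Python scripts to look and compute and a tool call to move; the robot and the scene stay as the last step left them, time stands still between calls to the robot, and variables do not carry over. Pictures are saved under pics/ and viewed, and the job is handed in when it is done.

Besides the shell and the picture viewer there is one more tool, called after "Emit:" as name(argument=value, ...) on one line, values as JSON. step_arm: Moves the arm, as the interface text tells. Its arguments: {"type":"object","properties":{"commands":{"type":"array"},"fingers":{"type":"number"}},"required":["commands"]}

```bash
ls; mkdir -p pics; python3 - <<'E'
from bench import robot
import cv2,numpy as np
print(robot.get_obs())
for n in ["scene","side","wrist"]:
    i=robot.camera_info(n); print(n,i)
    p,d=robot.snapshot(n); cv2.imwrite(f"pics/{n}0.png",cv2.cvtColor(p,cv2.COLOR_RGB2BGR)); np.savez(f"{n}0.npz",p=p,d=d,**i)
E
```

```text
pics
{'time': 0.0, 'joint_positions': array([-1.43709313e+00,  8.79256603e-02,  1.37223800e+00, -6.89698373e-06,
        1.68355297e+00, -1.03129610e-01]), 'qvel': array([ 2.06261000e-04, -1.06427947e-05,  2.73377760e-04,  3.51923225e-04,
       -1.51339157e-03,  1.36551898e-03]), 'joint_torque': array([ 8.67147610e-04, -3.40186572e+01, -3.02426112e+01,  7.17900856e-02,
        3.29860440e-02, -1.66938862e-04]), 'tool_pos': array([ 0.12895213, -0.53413965,  0.21232841]), 'ee_rot': array([-1.57058449,  0.0021134 , -1.33396407]), 'wrist_force': array([ 0.00843252, -0.38162642,  0.65395659]), 'wrist_torque': array([-0.01632197, -0.03250552, -0.00868232]), 'width': 0.0938990978677415}
scene {'fx': 351.8325008561375, 'fy': 351.8325008561375, 'cx': 262.826120848714, 'cy': 193.19578902753062, 'k1': 0.010392112489477478, 'R': array([[ 0.39089858,  0.92023959, -0.01890483],
       [ 0.70999648, -0.3145352 , -0.63005762],
       [-0.5857502 ,  0.23286627, -0.77631824]]), 't': array([-0.18188775, -0.3146198 ,  1.33435526])}
side {'fx': 386.23890172091023, 'fy': 386.23890172091023, 'cx': 252.69304724849508, 'cy': 185.32467504443176, 'k1': -0.007652567622792683, 'R': array([[-0.99562407, -0.0934279 , -0.00198371],
       [-0.05489971,  0.6019591 , -0.79663747],
       [ 0.07562228, -0.79304254, -0.60445414]]), 't': array([0.56052738, 0.16362907, 0.97921594])}
wrist {'fx': 316.69301257916226, 'fy': 316.69301257916226, 'cx': 250.64204100059004, 'cy': 191.00232689747642, 'k1': -0.0844470833713151, 'R': array([[ 0.23525303, -0.9719271 , -0.00370556],
       [-0.94576119, -0.22979511,  0.22963009],
       [-0.22403523, -0.0505166 , -0.97327092]]), 't': array([-0.54698048, -0.02455306,  0.38980236])}
```

View pics/scene0.png

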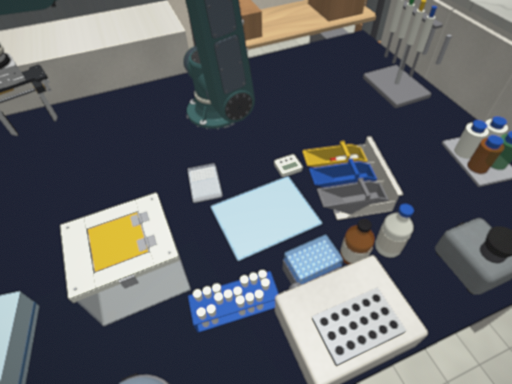

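View pics/side0.png

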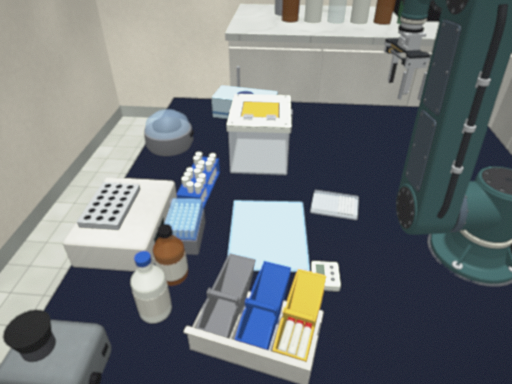

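View pics/wrist0.png

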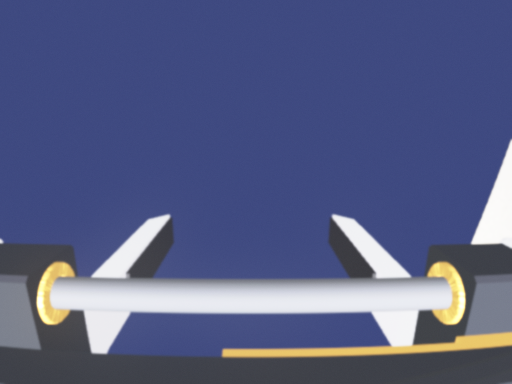

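```bash
cat > h.py <<'E'
import numpy as np,cv2
def cloud(f):
    z=np.load(f); d=z['d'];H,W=d.shape
    K=np.array([[z['fx'],0,z['cx']],[0,z['fy'],z['cy']],[0,0,1]],float)
    u,v=np.meshgrid(np.arange(W),np.arange(H))
    x=(u-z['cx'])/z['fx'];y=(v-z['cy'])/z['fy']
    a,b=x.copy(),y.copy()
    for _ in range(6):
        r2=a*a+b*b;s=1+z['k1']*r2;a=x/s;b=y/s
    c=np.stack([a*d,b*d,d],-1)
    X=(c-z['t'])@z['R']
    X[d<=0]=np.nan
    return X,z['p']
def snap(robot,n,name):
    i=robot.camera_info(n);p,d=robot.snapshot(n)
    np.savez(f"{name}.npz",p=p,d=d,**i);cv2.imwrite(f"pics/{name}.png",cv2.cvtColor(p,cv2.COLOR_RGB2BGR))
def proj(f,P):
    z=np.load(f);c=np.asarray(P)@z['R'].T+z['t'];a=c[:,:2]/c[:,2:];r2=(a**2).sum(1,keepdims=True)
    a=a*(1+z['k1']*r2);return a*[z['fx'],z['fy']]+[z['cx'],z['cy']]
E
python3 - <<'E'
from h import *
# ortho maps  x:0..0.8 (up... rows), y -0.8..0.6
for f in ["scene0","side0"]:
    X,p=cloud(f+".npz")
    m=~np.isnan(X[...,0]);P=X[m];C=p[m]
    s=500
    img=np.zeros((500,700,3),np.uint8)
    r=((P[:,0]+0.05)*s).astype(int);c=((P[:,1]+0.8)*s).astype(int)
    o=np.argsort(P[:,2]);ok=(r>=0)&(r<500)&(c>=0)&(c<700)&(P[:,2]<0.35)
    o=o[ok[o]]
    for dr in (0,1):
      for dc in (0,1):
        img[np.clip(r[o]+dr,0,499),np.clip(c[o]+dc,0,699)]=C[o][:,::-1]
    cv2.imwrite(f"pics/ortho_{f}.png",img)
E
```

```text
(no output)
```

View pics/ortho_scene0.png

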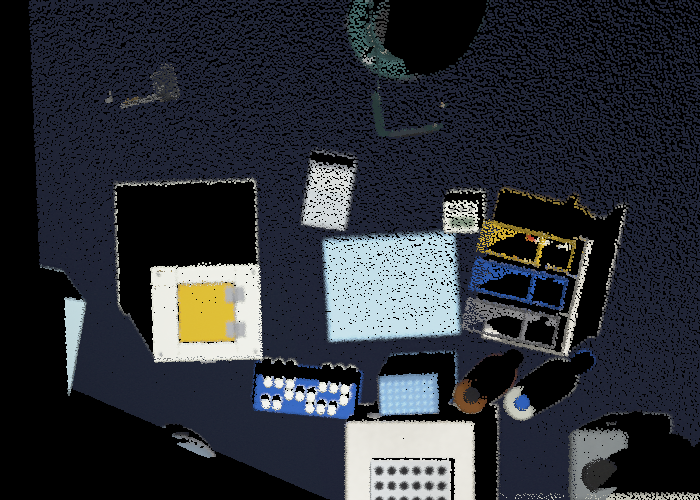

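View pics/ortho_side0.png

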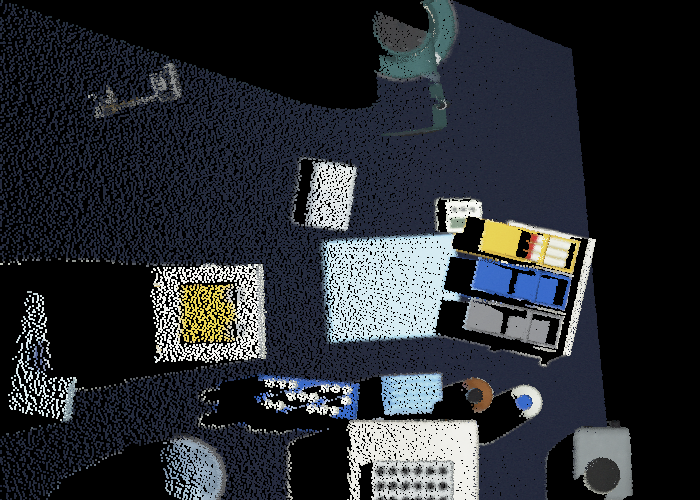

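```bash
cat > m0.py <<'E'
from h import *
def rect(P):
    r=cv2.minAreaRect((P[:,:2]*1000).astype(np.float32)); return r
for f in ["scene0","side0"]:
    X,p=cloud(f+".npz");hsv=cv2.cvtColor(p,cv2.COLOR_RGB2HSV);h,s,v=[hsv[...,i].astype(int) for i in range(3)]
    x,y,z=X[...,0],X[...,1],X[...,2]
    yel=(h>18)&(h<35)&(s>110)
    reg=(x>.33)&(x<.52)&(y>.1)&(y<.4)
    print(f)
    for nm,m in [("bar",yel&reg&(z>.072)&(z<.1)),("barall",reg&(z>.072)&(z<.1)),
       ("tuball",yel&reg&(z>.005)),
       ("flap",yel&(y<-.2)&(z>.16)&(z<.2)),
       ("lid",(s<40)&(v>150)&(x>.45)&(x<.7)&(y<-.25)&(y>-.52)&(z>.17)&(z<.2)),
       ("mat",(h>85)&(h<110)&(s>25)&(s<90)&(v>170)&(z<.012)&(x>.35)&(x<.7)&(y>-.2)&(y<.16))]:
        k=cv2.morphologyEx(m.astype(np.uint8),cv2.MORPH_OPEN,np.ones((2,2),np.uint8))>0
        P=X[k]
        if len(P)>4: print(nm,len(P),"mean",P.mean(0).round(4),"zmed",np.median(P[:,2]).round(4),"rect",rect(P))
    w=(s<50)&(v>120)&(x>.3)&(x<.7)&(y>.3)&(y<.45)&(z>.055)&(z<.1)
    P=X[w];print("back panel",len(P));c=P.mean(0);u,S,V=np.linalg.svd((P-c)[:,:2],full_matrices=False);print(c,V[0],S)
E
python3 m0.py
python3 - <<'E'
import cv2
a=cv2.imread('pics/scene0.png')[130:230,250:420];b=cv2.imread('pics/side0.png')[240:384,180:350]
cv2.imwrite('pics/c1.png',cv2.resize(a,None,fx=4.5,fy=4.5,interpolation=3));cv2.imwrite('pics/c2.png',cv2.resize(b,None,fx=4,fy=4,interpolation=3))
E
```

```text
scene0
bar 69 mean [0.4498 0.2826 0.0754] zmed 0.0812 rect ((419.0939025878906, 310.7459411621094), (36.221683502197266, 141.91058349609375), 46.39638900756836)
barall 208 mean [0.4722 0.323  0.0726] zmed 0.0765 rect ((448.1702880859375, 352.8690185546875), (155.8277130126953, 187.34710693359375), 78.5502700805664)
tuball 854 mean [nan nan nan] zmed nan rect ((449.97686767578125, 267.4442138671875), (127.69834899902344, 216.6949920654297), 17.963178634643555)
flap 2059 mean [nan nan nan] zmed nan rect ((nan, nan), (nan, 0.0), nan)
lid 5309 mean [nan nan nan] zmed nan rect ((nan, nan), (0.0, 0.0), 0.0)
mat 5094 mean [nan nan nan] zmed nan rect ((520.5194702148438, -16.476455688476562), (199.5220489501953, 254.61624145507812), 6.646052360534668)
back panel 341
[0.55565752 0.34943722 0.07452576] [ 0.97766758 -0.21015731] [1.27425403 0.08041548]
side0
bar 213 mean [nan nan nan] zmed nan rect ((434.9727783203125, 286.2801818847656), (73.15065002441406, 36.23042678833008), 21.990650177001953)
barall 695 mean [nan nan nan] zmed nan rect ((nan, nan), (0.0, 0.0), 0.0)
tuball 1852 mean [nan nan nan] zmed nan rect ((438.4332275390625, 248.3413543701172), (211.2303009033203, 60.85770797729492), 76.3202896118164)
flap 446 mean [ 0.5719 -0.3865  0.1758] zmed 0.1773 rect ((573.40087890625, -408.72723388671875), (168.24281311035156, 108.94524383544922), 89.09225463867188)
lid 1437 mean [nan nan nan] zmed nan rect ((564.1066284179688, -736.8987426757812), (937.1359252929688, 192.40374755859375), 88.63994598388672)
mat 4659 mean [nan nan nan] zmed nan rect ((nan, nan), (0.0, 0.0), 0.0)
back panel 945
[0.54011519 0.35889506 0.07363547] [-0.97537922  0.22053428] [2.08022085 0.16278068]
```

View pics/c1.png

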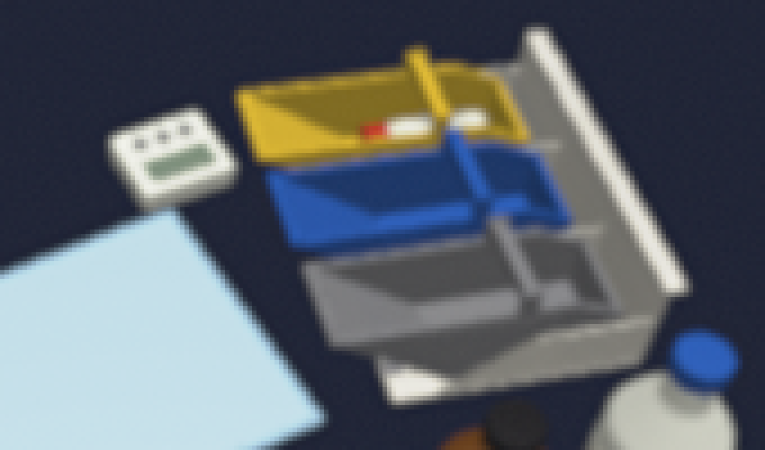

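View pics/c2.png

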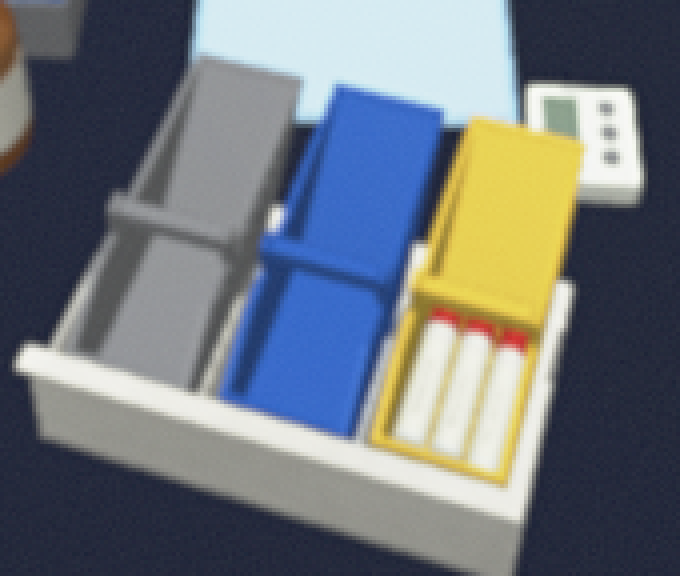

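```bash
cat > fit.py <<'E'
from h import *
from scipy.optimize import least_squares
T=lambda q,P:np.c_[q[0]+np.cos(q[2])*P[:,0]-np.sin(q[2])*P[:,1],q[1]+np.sin(q[2])*P[:,0]+np.cos(q[2])*P[:,1],q[3]+P[:,2]]
def fit(obs,q0,z=None):
    # obs: list of (file, [(model pt),(px)])
    def r(q):
        qq=[q[0],q[1],q[2],z if z is not None else q[3]]
        return np.concatenate([(proj(f,T(qq,np.array([a for a,b in o],float)))-np.array([b for a,b in o])).ravel() for f,o in obs])
    s=least_squares(r,q0[:3] if z is not None else q0,loss='soft_l1');return s.x,r(s.x).reshape(-1,2)
E
python3 - <<'E'
from fit import *
L,B,R=.136,.012,-.055
sc=lambda a,b:(a/4.5+250-.4,b/4.5+130-.4)
sd=lambda a,b:(a/4+180-.4,b/4+240-.4)
o1=[((L,.032,.061),sc(258,162)),((L,-.032,.061),sc(237,90)),((B,-.032,.077),sc(415,50)),((B,.032,.077),sc(450,122)),((R,.032,.042),sc(527,140))]
o2=[((L,.032,.061),sd(470,118)),((L,-.032,.061),sd(585,146)),((B,-.032,.077),sd(546,302)),((B,.032,.077),sd(416,280)),((R,-.032,.042),sd(505,482)),((R,.032,.042),sd(370,442))]
for obs in ([("scene0.npz",o1)],[("side0.npz",o2)],[("scene0.npz",o1),("side0.npz",o2)]):
    q,r=fit(obs,[.44,.3,-1.78],.004);print(q.round(4),np.degrees(q[2]));print(r.round(1).tolist())
q=[*q,.004];print("bar",T(q,np.array([[.012,0,.072],[0.134,0,.059]])))
# flap & lid
for f in ["scene0","side0"]:
    X,p=cloud(f+".npz");hsv=cv2.cvtColor(p,cv2.COLOR_RGB2HSV);h,s,v=[hsv[...,i].astype(int) for i in range(3)]
    X=np.nan_to_num(X,nan=-9);x,y,z=X[...,0],X[...,1],X[...,2]
    m=(x>.4)&(x<.75)&(y<-.24)&(y>-.54)&(z>.172)&(z<.19)
    m=cv2.morphologyEx(m.astype(np.uint8),cv2.MORPH_OPEN,np.ones((3,3),np.uint8))>0
    P=X[m];print(f,"lid",len(P),np.median(P[:,2]),cv2.minAreaRect((P[:,:2]*1000).astype(np.float32)))
    k=m&(h>18)&(h<35)&(s>110);P=X[k];print("flap",cv2.minAreaRect((P[:,:2]*1000).astype(np.float32)))
E
```

```text
[ 0.45    0.2932 -1.8071] -103.54131713985593
[[0.5, -0.7], [0.1, 0.7], [-0.1, 0.7], [-1.4, -1.0], [0.5, 0.3]]
[ 0.45    0.2965 -1.804 ] -103.36407399339372
[[0.1, -1.3], [0.3, -0.9], [-0.6, 3.5], [-0.8, -0.3], [0.4, 0.5], [0.4, -0.1]]
[ 0.4498  0.2956 -1.8032] -103.31682256978087
[[1.2, -0.8], [0.8, 0.5], [0.4, 0.4], [-0.7, -1.3], [1.1, -0.1], [0.2, -1.6], [0.4, -1.3], [-0.5, 3.1], [-0.7, -0.6], [0.6, 0.0], [0.5, -0.5]]
bar [[0.44701624 0.28393473 0.076     ]
 [0.41891531 0.16521515 0.063     ]]
scene0 lid 7580 0.18081803392394022 ((574.9568481445312, -387.9465026855469), (198.35055541992188, 216.97006225585938), 1.6494650840759277)
flap ((571.44921875, -389.19866943359375), (121.92642974853516, 110.56627655029297), 1.1764676570892334)
side0 lid 1912 0.17810190889829702 ((575.63037109375, -382.9709167480469), (196.45538330078125, 226.55987548828125), 3.3255562782287598)
flap ((574.7630004882812, -385.740966796875), (111.47562408447266, 105.8133544921875), 0.9260473847389221)
```

Emit:
step_arm(commands=[{"xyz":[0.27,0.38,0.05],"twist":[0,0,80]},{"xyz":[0.27,0.38,0.05],"twist":[0,0,80]},{"xyz":[0.27,0.38,0.05],"twist":[0,0,80]},{"xyz":[0.27,0.38,0.05],"twist":[0,0,80]},{"xyz":[0.27,0.38,0.05],"twist":[0,0,80]},{"xyz":[0.27,0.38,0.05],"twist":[0,0,80]},{"xyz":[0.27,0.38,0.05],"twist":[0,0,80]},{"xyz":[0.27,0.38,0.05],"twist":[0,0,80]},{"xyz":[0.27,0.38,0.05],"twist":[0,0,80]},{"xyz":[0.27,0.38,0.05],"twist":[0,0,80]},{"xyz":[0.27,0.38,0.05],"twist":[0,0,80]},{"xyz":[0.27,0.38,0.05],"twist":[0,0,80]}], fingers=140)

```text
time: 1.15
tool_pos: [0.4012, -0.1503, 0.2641]
ee_rot: [-1.569, -0.002, 0.073]
wrist_force: [0.2, -0.1, -0.9]
width: 0.0423
```

```bash
cat > log.py <<'E'
from bench import robot
import json,os
o=robot.get_obs()
L=json.load(open('log.json')) if os.path.exists('log.json') else []
L.append([list(o['joint_positions']),list(o['tool_pos']),list(o['ee_rot'])]);json.dump(L,open('log.json','w'))
print({k:(o[k].round(4).tolist() if hasattr(o[k],'round') and k!='width' else o[k]) for k in ['time','joint_positions','tool_pos','ee_rot','wrist_force','width']})
E
python3 log.py
```

```text
{'time': 1.15, 'joint_positions': [-0.4929, -0.1915, 1.5373, 0.0027, 1.7947, -0.5653], 'tool_pos': [0.4012, -0.1503, 0.2641], 'ee_rot': [-1.5692, -0.0024, 0.073], 'wrist_force': [0.2465, -0.1408, -0.8919], 'width': 0.04227175301640574}
```

Emit:
step_arm(commands=[{"xyz":[0.047,0.434,-0.064],"twist":[0,0,72.8]},{"xyz":[0.047,0.434,-0.064],"twist":[0,0,72.8]},{"xyz":[0.047,0.434,-0.064],"twist":[0,0,72.8]},{"xyz":[0.047,0.434,-0.064],"twist":[0,0,72.8]},{"xyz":[0.047,0.434,-0.064],"twist":[0,0,72.8]},{"xyz":[0.047,0.434,-0.064],"twist":[0,0,72.8]},{"xyz":[0.047,0.434,-0.064],"twist":[0,0,72.8]},{"xyz":[0.047,0.434,-0.064],"twist":[0,0,72.8]},{"xyz":[0.047,0.434,-0.064],"twist":[0,0,72.8]},{"xyz":[0.047,0.434,-0.064],"twist":[0,0,72.8]},{"xyz":[0.047,0.434,-0.064],"twist":[0,0,72.8]},{"xyz":[0.047,0.434,-0.064],"twist":[0,0,72.8]}])

```text
time: 2.15
tool_pos: [0.4452, 0.2827, 0.1971]
ee_rot: [-1.567, 0.001, 1.338]
wrist_force: [-0.2, -0.2, 0.3]
width: 0.042
```

```bash
python3 log.py; python3 - <<'E'
from bench import robot
from h import *
snap(robot,"wrist","w1");snap(robot,"side","s1")
E
python3 log.py
```

```text
{'time': 2.15, 'joint_positions': [0.4572, 0.0429, 1.4499, 0.0015, 1.652, -0.8803], 'tool_pos': [0.4452, 0.2827, 0.1971], 'ee_rot': [-1.5673, 0.0009, 1.3376], 'wrist_force': [-0.25, -0.2393, 0.3235], 'width': 0.04203612083708387}
{'time': 2.25, 'joint_positions': [0.4522, 0.0389, 1.4513, -0.0008, 1.6537, -0.881], 'tool_pos': [0.4458, 0.2791, 0.1985], 'ee_rot': [-1.5695, 0.0021, 1.3332], 'wrist_force': [-0.0813, -0.248, -0.4011], 'width': 0.042438156654776744}
```

View pics/w1.png

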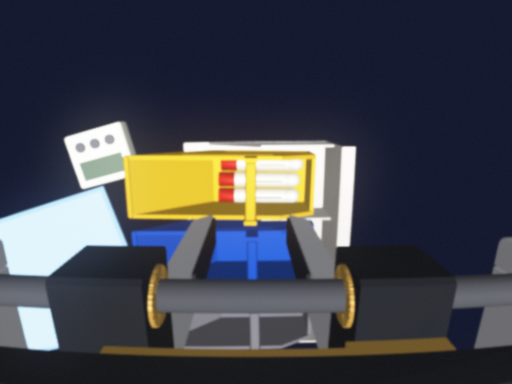

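View pics/s1.png

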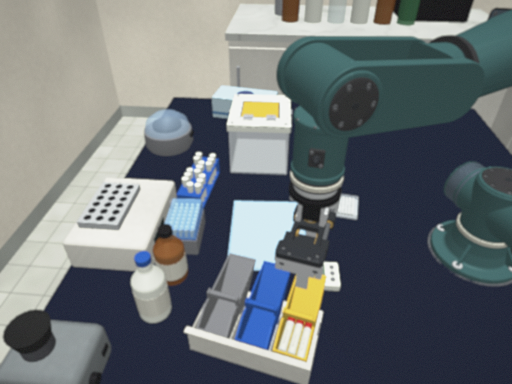

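```bash
python3 - <<'E'
from fit import *
z=np.load('w1.npz')
a=cv2.imread('pics/w1.png')[140:240,110:350];cv2.imwrite('pics/c3.png',cv2.resize(a,None,fx=3.3,fy=3.3,interpolation=3))
q=[.4498,.2956,np.radians(-103),.004]
print(proj('w1.npz',T(q,np.array([[.012,.032,.078],[.012,-.032,.078],[.137,.032,.06],[.137,-.032,.06],[-.055,.032,.042],[-.055,-.032,.042]]))).round(1))
X,p=cloud('w1.npz');print(X[170:222:8,246:256:3].round(4).tolist())
E
```

```text
[[250.9 225.6]
 [250.5 158.6]
 [128.3 220. ]
 [122.4 157.4]
 [313.7 213.9]
 [316.1 153.8]]
[[[0.4254, 0.2846, 0.0808], [0.4259, 0.2873, 0.0814], [0.4265, 0.29, 0.0815], [0.4271, 0.2927, 0.0819]], [[0.4326, 0.2829, 0.0811], [0.4331, 0.2856, 0.0818], [0.4337, 0.2883, 0.082], [0.4346, 0.291, 0.0805]], [[0.44, 0.2811, 0.0808], [0.4405, 0.2839, 0.0815], [0.4413, 0.2865, 0.0804], [0.4419, 0.2893, 0.0807]], [[0.4476, 0.2793, 0.0801], [0.4479, 0.2821, 0.0813], [0.4483, 0.2849, 0.0824], [0.4493, 0.2875, 0.0808]], [[0.4549, 0.2776, 0.0808], [0.4556, 0.2803, 0.0807], [0.4562, 0.283, 0.0809], [0.4569, 0.2858, 0.0806]], [[0.4625, 0.2757, 0.0808], [0.4632, 0.2785, 0.0808], [0.4641, 0.2812, 0.0799], [0.4646, 0.284, 0.0804]], [[0.4704, 0.2738, 0.0801], [0.4707, 0.2767, 0.0812], [0.4713, 0.2795, 0.0816], [0.4723, 0.2822, 0.0803]]]
```

View pics/c3.png

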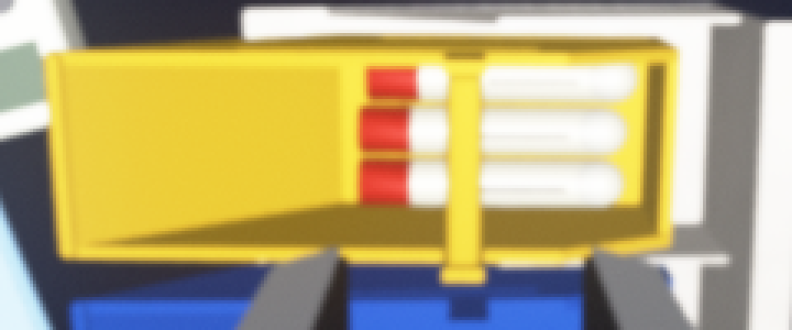

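Emit:
step_arm(commands=[{"xyz":[0.001,0.005,-0.04],"twist":[0,0,0.6]},{"xyz":[0.001,0.005,-0.08],"twist":[0,0,0.6]},{"xyz":[0.001,0.005,-0.11],"twist":[0,0,0.6]},{"xyz":[0.001,0.005,-0.135],"twist":[0,0,0.6]},{"xyz":[0.001,0.005,-0.135],"twist":[0,0,0.6]},{"xyz":[0.001,0.005,-0.135],"twist":[0,0,0.6]}])

```text
time: 2.75
tool_pos: [0.4466, 0.2823, 0.0639]
ee_rot: [-1.569, 0.002, 1.341]
wrist_force: [-0.9, -0.4, 0.5]
width: 0.0425
```

Emit:
step_arm(commands=[{"xyz":[0,0,0],"twist":[0,0,0]},{"xyz":[0,0,0],"twist":[0,0,0]},{"xyz":[0,0,0],"twist":[0,0,0]},{"xyz":[0,0,0],"twist":[0,0,0]},{"xyz":[0,0,0],"twist":[0,0,0]},{"xyz":[0,0,0],"twist":[0,0,0]}], fingers=255)

```text
time: 3.25
tool_pos: [0.4476, 0.2842, 0.0656]
ee_rot: [-1.572, -0.0, 1.343]
wrist_force: [-0.5, -2.3, 3.6]
width: 0.0099
```

```bash
python3 log.py; python3 - <<'E'
# FK fit
import json,numpy as np
from scipy.spatial.transform import Rotation as Ro
from scipy.optimize import least_squares
L=json.load(open('log.json'))
L.append([[-1.43709313e+00,8.79256603e-02,1.37223800e+00,0,1.68355297,-0.10312961],[.12895213,-.53413965,.21232841],[-1.57058449,.0021134,-1.33396407]])
def fk(j,p):
    d1,a1,off,a2,d4,d6,ex=p
    R=Ro.from_euler('z',j[0]);pos=np.array([0,0,d1])+R.apply([a1,off,0])
    R=R*Ro.from_euler('y',j[1]);pos=pos+R.apply([0,0,a2])
    R=R*Ro.from_euler('y',j[2]);pos=pos+R.apply([ex,0,d4])
    R=R*Ro.from_euler('z',j[3])*Ro.from_euler('y',j[4]);pos=pos+R.apply([0,0,d6])
    R=R*Ro.from_euler('z',j[5])
    return pos,R
for l in L:
    pos,R=fk(l[0],[0]*7); Rm=Ro.from_euler('xyz',l[2]).as_matrix()
    print((R.as_matrix().T@Rm).round(2).tolist())
for free in ([0,2,3,4,5],):
    def f(q):
        p=np.zeros(7);p[free]=q
        return np.concatenate([fk(l[0],p)[0]-l[1] for l in L])
    s=least_squares(f,[.4,.05,.4,.4,.2]);print(s.x,s.cost,f(s.x).round(4),np.linalg.svd(s.jac)[1])
E
```

```text
{'time': 3.25, 'joint_positions': [0.4593, 0.1197, 1.6344, -0.0009, 1.3861, -0.8838], 'tool_pos': [0.4476, 0.2842, 0.0656], 'ee_rot': [-1.5725, -0.0002, 1.3433], 'wrist_force': [-0.4652, -2.3258, 3.6262], 'width': 0.009910674082896092}
[[-1.0, -0.0, 0.0], [0.0, -0.0, 1.0], [-0.0, 1.0, 0.0]]
[[-1.0, -0.0, 0.0], [0.0, -0.0, 1.0], [-0.0, 1.0, 0.0]]
[[-1.0, -0.0, 0.0], [0.0, 0.0, 1.0], [-0.0, 1.0, -0.0]]
[[-1.0, -0.0, 0.0], [0.0, 0.0, 1.0], [-0.0, 1.0, -0.0]]
[[-1.0, 0.0, -0.0], [-0.0, -0.0, 1.0], [0.0, 1.0, 0.0]]
[-2.52779327  0.05789071  0.34096939  0.50535083 -2.34517989] 0.00010809496435259588 [-0.0024 -0.0053  0.0008  0.0028 -0.0017  0.0003 -0.0019  0.003   0.0003
  0.0047  0.0065 -0.0018  0.      0.0095  0.0005] [3.87226719e+00 2.23606817e+00 2.22840003e+00 1.99414873e-01
 3.60374525e-03]
```

Emit:
step_arm(commands=[{"xyz":[0,0,0.01],"twist":[0,0,0]},{"xyz":[0,0,0.03],"twist":[0,0,0]},{"xyz":[0,0,0.055],"twist":[0,0,0]},{"xyz":[0,0,0.08],"twist":[0,0,0]},{"xyz":[0,0,0.1],"twist":[0,0,0]},{"xyz":[0,0,0.11],"twist":[0,0,0]},{"xyz":[0,0,0.11],"twist":[0,0,0]},{"xyz":[0,0,0.11],"twist":[0,0,0]}])

```text
time: 3.92
tool_pos: [0.4469, 0.2844, 0.1742]
ee_rot: [-1.571, -0.0, 1.344]
wrist_force: [-0.6, 0.2, -2.0]
width: 0.0098
```

```bash
python3 log.py; python3 - <<'E'
from bench import robot
from h import *
snap(robot,"wrist","w2");snap(robot,"side","s2")
a=cv2.imread('pics/w2.png');b=cv2.imread('pics/s2.png')
cv2.imwrite('pics/ws2.png',cv2.resize(np.hstack([a,b]),None,fx=.78,fy=.78))
E
```

```text
{'time': 3.9167, 'joint_positions': [0.4596, 0.0531, 1.4847, 0.0002, 1.6039, -0.8839], 'tool_pos': [0.4469, 0.2844, 0.1742], 'ee_rot': [-1.5706, -0.0002, 1.3436], 'wrist_force': [-0.602, 0.1792, -2.0011], 'width': 0.009845658049854456}
```

View pics/ws2.png

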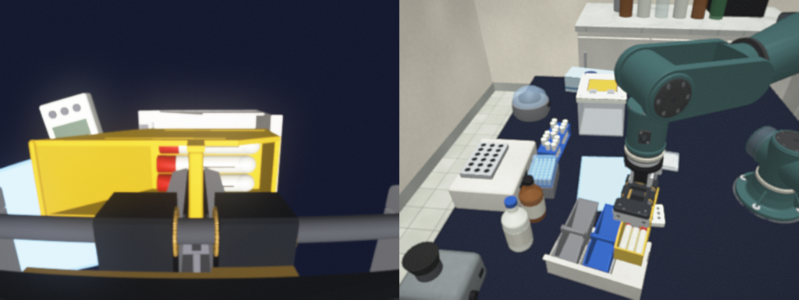

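Emit:
step_arm(commands=[{"xyz":[0.005,-0.015,0],"twist":[0,0,1]},{"xyz":[0.012,-0.045,0],"twist":[0,0,2]},{"xyz":[0.02,-0.08,0],"twist":[0,0,3.5]},{"xyz":[0.028,-0.115,0],"twist":[0,0,5]},{"xyz":[0.036,-0.15,0],"twist":[0,0,6.5]},{"xyz":[0.045,-0.185,0],"twist":[0,0,8]},{"xyz":[0.054,-0.22,0],"twist":[0,0,9.5]},{"xyz":[0.062,-0.25,0],"twist":[0,0,11]},{"xyz":[0.068,-0.275,0],"twist":[0,0,12]},{"xyz":[0.073,-0.29,0],"twist":[0,0,13]},{"xyz":[0.073,-0.296,0],"twist":[0,0,13]},{"xyz":[0.073,-0.296,0],"twist":[0,0,13]}])

```text
time: 5.02
tool_pos: [0.5192, -0.0127, 0.1726]
ee_rot: [-1.567, -0.001, 1.567]
wrist_force: [0.0, 0.3, -1.7]
width: 0.0096
```

Emit:
step_arm(commands=[{"xyz":[0,0,-0.02],"twist":[0,0,0]},{"xyz":[0,0,-0.045],"twist":[0,0,0]},{"xyz":[0,0,-0.07],"twist":[0,0,0]},{"xyz":[0,0,-0.09],"twist":[0,0,0]},{"xyz":[0,0,-0.1],"twist":[0,0,0]},{"xyz":[0,0,-0.105],"twist":[0,0,0]},{"xyz":[0,0,-0.109],"twist":[0,0,0]},{"xyz":[0,0,-0.111],"twist":[0,0,0]},{"xyz":[0,0,-0.112],"twist":[0,0,0]},{"xyz":[0,0,-0.112],"twist":[0,0,0]},{"xyz":[0,0,-0.112],"twist":[0,0,0]}])

```text
time: 5.93
tool_pos: [0.5209, -0.0118, 0.0637]
ee_rot: [-1.573, 0.0, 1.57]
wrist_force: [-0.3, 0.3, -0.5]
width: 0.0099
```

```bash
python3 log.py; python3 - <<'E'
from bench import robot
from h import *
snap(robot,"side","s3")
a=cv2.imread('pics/s3.png')[150:330,180:400]
cv2.imwrite('pics/s3c.png',cv2.resize(a,None,fx=3,fy=3))
E
```

```text
{'time': 5.9333, 'joint_positions': [-0.1315, 0.1009, 1.6594, 0.0001, 1.379, -1.7017], 'tool_pos': [0.5209, -0.0118, 0.0637], 'ee_rot': [-1.5731, 0.0002, 1.5701], 'wrist_force': [-0.3106, 0.3362, -0.482], 'width': 0.009936758460462537}
```

View pics/s3c.png

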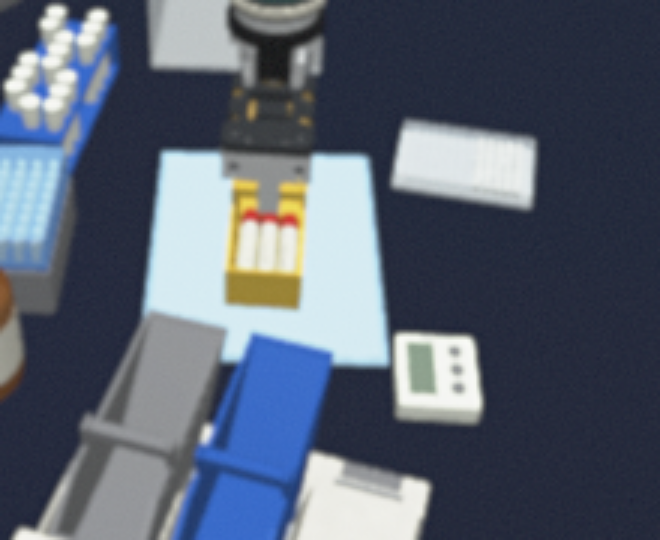

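Emit:
step_arm(commands=[{"xyz":[0,0,0],"twist":[0,0,0]},{"xyz":[0,0,0],"twist":[0,0,0]},{"xyz":[0,0,0],"twist":[0,0,0]},{"xyz":[0,0,0],"twist":[0,0,0]},{"xyz":[0,0,0],"twist":[0,0,0]}], fingers=140)

```text
time: 6.4
tool_pos: [0.5201, -0.0117, 0.0627]
ee_rot: [-1.571, -0.0, 1.57]
wrist_force: [-0.3, -0.5, -0.0]
width: 0.0395
```

Emit:
step_arm(commands=[{"xyz":[0,0,0.03],"twist":[0,0,0]},{"xyz":[0,0,0.07],"twist":[0,0,0]},{"xyz":[0,0,0.11],"twist":[0,0,0]},{"xyz":[0,0,0.15],"twist":[0,0,0]},{"xyz":[0,0,0.19],"twist":[0,0,0]},{"xyz":[0,0,0.19],"twist":[0,0,-10]},{"xyz":[0,0,0.19],"twist":[0,0,-20]},{"xyz":[0,0,0.19],"twist":[0,0,-30]},{"xyz":[0,0,0.19],"twist":[0,0,-30]},{"xyz":[0,0,0.19],"twist":[0,0,-30]},{"xyz":[0,0,0.19],"twist":[0,0,-30]}], fingers=20)

```text
time: 7.32
tool_pos: [0.52, -0.0117, 0.2525]
ee_rot: [-1.571, -0.0, 1.048]
wrist_force: [0.6, -0.3, 0.7]
width: 0.0865
```

```bash
python3 log.py; python3 - <<'E'
from bench import robot
from h import *
snap(robot,"side","s4");snap(robot,"scene","c4");
a=cv2.imread('pics/s4.png')[150:330,180:400];b=cv2.imread('pics/c4.png')[130:280,180:350]
cv2.imwrite('pics/s4c.png',cv2.resize(a,None,fx=3,fy=3));cv2.imwrite('pics/c4c.png',cv2.resize(b,None,fx=4,fy=4))
E
```

```text
{'time': 7.3167, 'joint_positions': [-0.1315, 0.0161, 1.3685, 0.0001, 1.757, -1.18], 'tool_pos': [0.52, -0.0117, 0.2525], 'ee_rot': [-1.5707, -0.0001, 1.0485], 'wrist_force': [0.6275, -0.2984, 0.6596], 'width': 0.0864711634467515}
```

View pics/s4c.png

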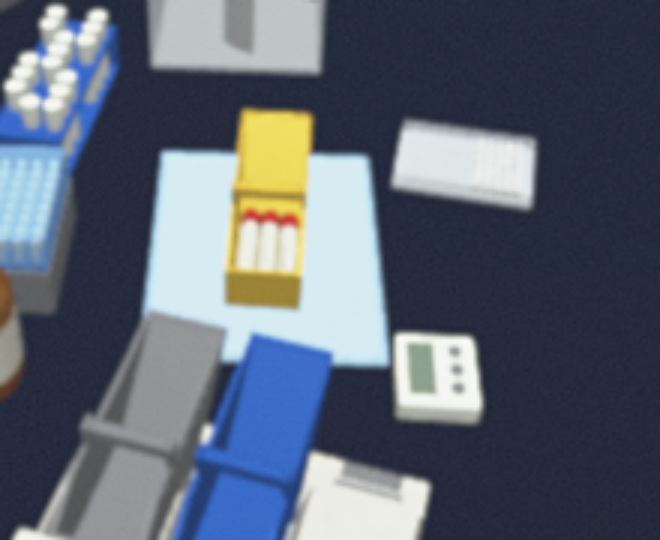

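View pics/c4c.png

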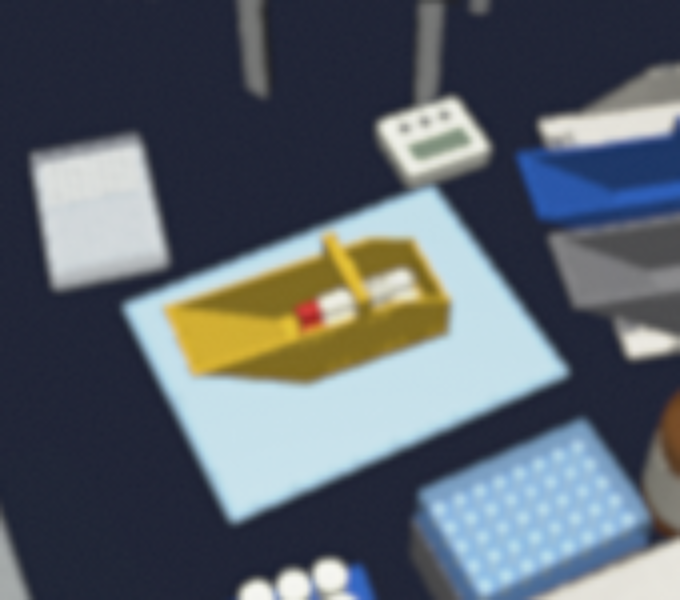

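Emit:
step_arm(commands=[{"xyz":[0,0,0],"twist":[0,0,-60]},{"xyz":[0,0,0],"twist":[0,0,-60]},{"xyz":[0,0,0],"twist":[0,0,-60]},{"xyz":[0,0,0],"twist":[0,0,-60]},{"xyz":[0,0,0],"twist":[0,0,-60]},{"xyz":[0,0,0],"twist":[0,0,-60]},{"xyz":[0,0,0],"twist":[0,0,-60]},{"xyz":[0,0,0],"twist":[0,0,-60]},{"xyz":[0,0,0],"twist":[0,0,-60]},{"xyz":[0,0,0],"twist":[0,0,-60]}])

```text
time: 8.25
tool_pos: [0.52, -0.0117, 0.2524]
ee_rot: [-1.571, 0.0, 0.0]
wrist_force: [-0.1, -0.1, -0.3]
width: 0.0867
```

Emit:
step_arm(commands=[{"xyz":[0,0.02,0],"twist":[-7,0,0]},{"xyz":[0,0.04,0],"twist":[-14,0,0]},{"xyz":[0,0.06,0],"twist":[-21,0,0]},{"xyz":[0,0.07,0],"twist":[-28,0,0]},{"xyz":[0,0.07,0],"twist":[-35,0,0]},{"xyz":[0,0.07,0],"twist":[-35,0,0]},{"xyz":[0,0.07,0],"twist":[-35,0,0]},{"xyz":[0,0.07,0],"twist":[-35,0,0]}])

```text
time: 8.92
tool_pos: [0.5202, 0.058, 0.2529]
ee_rot: [-2.18, -0.0, 0.0]
wrist_force: [0.1, -0.9, 0.4]
width: 0.0865
```

```bash
python3 log.py; cat > kin.py <<'E'
import json,numpy as np
from scipy.spatial.transform import Rotation as Ro
from scipy.optimize import least_squares
M=Ro.from_matrix([[-1,0,0],[0,0,1],[0,1,0]])
JL=np.array([[-3.1,3.1],[-.76,2.03],[.27,2.55],[-1.08,4.22],[.17,2.65],[-2.57,2.57]])
def fk(j,p):
    d1,a1,off,a2,d4,d6,ex=p
    R=Ro.from_euler('z',j[0]);pos=np.array([0,0,d1])+R.apply([a1,off,0])
    R=R*Ro.from_euler('y',j[1]);pos=pos+R.apply([0,0,a2])
    R=R*Ro.from_euler('y',j[2]);pos=pos+R.apply([ex,0,d4])
    R=R*Ro.from_euler('z',j[3])*Ro.from_euler('y',j[4]);pos=pos+R.apply([0,0,d6])
    R=R*Ro.from_euler('z',j[5])
    return pos,R*M
def fitp(L,free=[0,2,3,4,5]):
    def f(q):
        p=np.zeros(7);p[free]=q
        return np.concatenate([fk(l[0],p)[0]-l[1] for l in L])
    s=least_squares(f,np.array([.4,0,.05,.4,.4,.2,0])[free],loss='soft_l1',f_scale=.003);p=np.zeros(7);p[free]=s.x
    return p,f(s.x).reshape(-1,3),s
def ik(pos,R,j0,p):
    def f(j):
        a,B=fk(j,p);return np.r_[(a-pos)*5,(R*B.inv()).as_rotvec()]
    s=least_squares(f,np.clip(j0,JL[:,0]+.001,JL[:,1]-.001),bounds=(JL[:,0],JL[:,1]));return s.x,np.linalg.norm(s.fun)
E
python3 - <<'E'
from kin import *
L=json.load(open('log.json'));L=L[2:]
for fr in ([0,2,3,4,5],[0,1,2,3,4,5],[0,1,2,3,4,5,6]):
    p,r,s=fitp(L,fr);print(p.round(4));print(r.round(4).tolist())
for l in L[-1:]: print(fk(l[0],p)[1].as_euler('xyz'),l[2])
E
```

```text
{'time': 8.9167, 'joint_positions': [0.3565, 0.1567, 1.3377, -0.5893, 1.8354, 0.2531], 'tool_pos': [0.5202, 0.058, 0.2529], 'ee_rot': [-2.1802, -0.0002, 0.0001], 'wrist_force': [0.1142, -0.8616, 0.3581], 'width': 0.08651083797043294}
[0.3287 0.     0.0564 0.1499 0.5191 0.3204 0.    ]
[[-0.0003, -0.0004, 0.0014], [0.0015, 0.0005, -0.0031], [0.0002, -0.0002, 0.001], [0.0076, -0.0012, -0.0039], [-0.0045, 0.0004, 0.0018], [-0.0329, 0.0003, 0.0008]]
[0.3463 0.017  0.0565 0.1324 0.5036 0.3202 0.    ]
[[0.0004, 0.0, 0.0005], [0.0011, 0.0004, 0.0001], [0.0006, 0.0001, 0.0008], [0.0076, -0.0011, -0.0007], [-0.0031, 0.0003, -0.0008], [-0.0341, 0.0, 0.0001]]
[0.1526 0.     0.0566 0.449  0.4998 0.3426 0.1007]
[[-0.0, 0.0, 0.0], [0.0, 0.0, 0.0], [0.0, 0.0, 0.0], [0.0, 0.0, 0.0], [-0.0, 0.0, 0.0], [0.0, 0.0, 0.0]]
[-2.18015719e+00 -2.21726014e-04  1.01648238e-04] [-2.180157191040231, -0.00022172601385617163, 0.00010164823838731962]
```

```bash
cat > plan.py <<'E'
from kin import *
P=np.array([.1526,0,.0566,.449,.4998,.3426,.1007])
L=json.load(open('log.json'));P,_,_=fitp(L[2:],[0,1,2,3,4,5,6]) 
hinge=np.array([.5727,-.330,.180]);bx=np.array([.023,-1,0]);by=np.array([1,.023,0]);bz=np.array([0,0,1.])
def tubR(yaw,th): # tub axes: yaw then tip lip-down th
    return Ro.from_euler('z',yaw)*Ro.from_euler('y',th)   # +rot about tub y takes x-> -z
def toolR(Rt,al): # tool axes in tub frame: tool x = +tub y (world +x), tool y(pointing) = (sin al,0,-cos al)
    x=np.array([0,1,0.]);y=np.array([np.sin(al),0,-np.cos(al)]);z=np.cross(x,y)
    return Rt*Ro.from_matrix(np.c_[x,y,z]),y
def tool_from_lip(lip,yaw,th,al,g):
    Rt=tubR(yaw,th);T,y=toolR(Rt,al)
    pos=lip+Rt.apply(np.array([g[0],0,g[1]])+.011*y-np.array([.134,0,.059]))
    return pos,T
def tool_from_center(o,yaw,th,al,g):
    Rt=tubR(yaw,th);T,y=toolR(Rt,al);return np.array(o)+Rt.apply(np.array([g[0],0,g[1]])+.011*y),T
E
python3 - <<'E'
from plan import *
d=np.radians
j0=[0.3565,0.1567,1.3377,-0.5893,1.8354,0.2531]
print(P.round(4))
def run(al,g,psi,dx=0,verbose=0):
    j=np.array(j0);mar=9
    seq=[("grasp",)+tool_from_center([.52,0,.002],d(-90),0,al,g)]
    for t in (0,): seq.append(("up",)+tool_from_center([.52,-.03,.2],d(-90),0,al,g))
    seq.append(("pre",)+tool_from_center([.56,-.15,.25],d(-90+psi),0,al,g))
    for th,lx,lz in [(0,.085,.02),(20,.085,.02),(40,.085,.01),(55,.085,-.01),(65,.08,-.03),(75,.078,-.045),(85,.072,-.055),(95,.07,-.06)]:
        seq.append((th,)+tool_from_lip(hinge+lx*bx+lz*bz+dx*by,d(-90+psi),d(th),al,g))
    bad=[]
    for s in seq:
        j,e=ik(s[1],s[2],j,P);m=np.min(np.minimum(j-JL[:,0],JL[:,1]-j))
        if verbose: print(s[0],s[1].round(3),j.round(2),round(e,4),round(m,2))
        if e>.003: bad.append(s[0])
        mar=min(mar,m)
    return bad,round(mar,2)
for al in (20,30,35,40,45,55):
  for psi in (0,10,20,30):
    print(al,psi,run(d(al),(.015,.032),psi))
run(d(35),(.015,.032),0,0,1)
E
```

```text
[0.1526 0.     0.0566 0.449  0.4998 0.3426 0.1007]
20 0 ([], np.float64(0.08))
20 10 ([95], np.float64(0.0))
20 20 ([85, 95], np.float64(0.0))
20 30 ([75, 85, 95], np.float64(0.0))
30 0 ([], np.float64(0.1))
30 10 ([95], np.float64(0.0))
30 20 ([85, 95], np.float64(0.0))
30 30 ([85, 95], np.float64(0.0))
35 0 ([], np.float64(0.12))
35 10 ([95], np.float64(0.0))
35 20 ([85, 95], np.float64(0.0))
35 30 ([85, 95], np.float64(0.0))
40 0 ([], np.float64(0.15))
40 10 ([95], np.float64(0.0))
40 20 ([95], np.float64(0.0))
40 30 ([85, 95], np.float64(0.0))
45 0 ([], np.float64(0.19))
45 10 ([], np.float64(0.01))
45 20 ([95], np.float64(0.0))
45 30 ([95], np.float64(0.0))
55 0 ([], np.float64(0.08))
55 10 ([], np.float64(0.06))
55 20 ([], np.float64(0.01))
55 30 ([95], np.float64(0.0))
grasp [ 0.52  -0.021  0.025] [ 0.22  0.27  1.68 -0.61  1.38  0.4 ] 0.0 0.47
up [ 0.52  -0.051  0.223] [ 0.17  0.08  1.48 -0.6   1.67  0.13] 0.0 0.48
pre [ 0.56  -0.171  0.273] [-0.06  0.11  1.35 -0.61  1.63 -0.11] 0.0 0.47
0 [ 0.575 -0.302  0.164] [-0.28  0.21  1.46 -0.6   1.33 -0.18] 0.0 0.48
20 [ 0.575 -0.297  0.205] [-0.44  0.23  1.25 -0.24  1.55 -0.45] 0.0 0.84
40 [ 0.575 -0.306  0.235] [-0.61  0.35  1.02  0.07  1.82 -0.6 ] 0.0 0.75
55 [ 0.575 -0.321  0.242] [-0.73  0.49  0.85  0.29  2.02 -0.63] 0.0 0.58
65 [ 0.575 -0.33   0.237] [-0.79  0.59  0.76  0.43  2.13 -0.62] 0.0 0.49
75 [ 0.574 -0.344  0.235] [-0.85  0.71  0.65  0.58  2.25 -0.58] 0.0 0.38
85 [ 0.574 -0.356  0.234] [-0.89  0.83  0.54  0.76  2.36 -0.5 ] 0.0 0.27
95 [ 0.574 -0.374  0.235] [-0.93  0.97  0.39  0.98  2.46 -0.35] 0.0 0.12
```

```bash
python3 - <<'E'
from plan import *
d=np.radians
p,T=tool_from_center([.52,0,.002],d(-90),0,d(45),(.015,.032));print(p,T.as_euler('xyz'),'rel',p-[.52,.058,.253])
E
```

```text
[ 0.52       -0.02277817  0.02622183] [-2.35619449e+00  0.00000000e+00  2.22044605e-16] rel [ 0.         -0.08077817 -0.22677817]
```

Emit:
step_arm(commands=[{"xyz":[0,-0.02,-0.02],"twist":[-5,0,0]},{"xyz":[0,-0.05,-0.04],"twist":[-10,0,0]},{"xyz":[0,-0.07,-0.06],"twist":[-10,0,0]},{"xyz":[0,-0.081,-0.09],"twist":[-10,0,0]},{"xyz":[0,-0.081,-0.12],"twist":[-10,0,0]},{"xyz":[0,-0.081,-0.15],"twist":[-10,0,0]},{"xyz":[0,-0.081,-0.18],"twist":[-10,0,0]},{"xyz":[0,-0.081,-0.205],"twist":[-10,0,0]},{"xyz":[0,-0.081,-0.22],"twist":[-10,0,0]},{"xyz":[0,-0.081,-0.227],"twist":[-10,0,0]},{"xyz":[0,-0.081,-0.227],"twist":[-10,0,0]},{"xyz":[0,-0.081,-0.227],"twist":[-10,0,0]}], fingers=0)

```text
time: 9.92
tool_pos: [0.521, -0.0232, 0.027]
ee_rot: [-2.356, -0.003, -0.001]
wrist_force: [0.3, -0.3, 0.2]
width: 0.094
```

```bash
python3 log.py; python3 - <<'E'
from bench import robot
from h import *
snap(robot,"side","s5");snap(robot,"scene","c5");
a=cv2.imread('pics/s5.png')[130:310,180:400];b=cv2.imread('pics/c5.png')[100:280,160:380]
cv2.imwrite('pics/sc5.png',cv2.resize(np.hstack([a,b]),None,fx=1.8,fy=1.8,interpolation=3))
E
```

```text
{'time': 9.9167, 'joint_positions': [0.2977, 0.349, 1.6645, -0.7486, 1.454, 0.5194], 'tool_pos': [0.521, -0.0232, 0.027], 'ee_rot': [-2.3557, -0.0029, -0.0015], 'wrist_force': [0.2646, -0.3278, 0.2416], 'width': 0.09396737527901729}
```

View pics/sc5.png

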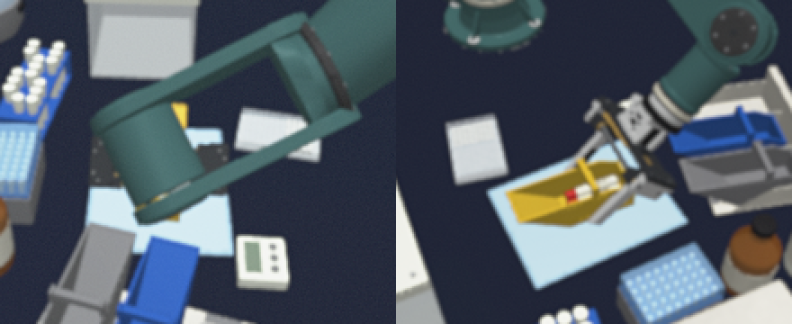

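Emit:
step_arm(commands=[{"xyz":[0,0,0],"twist":[0,0,0]},{"xyz":[0,0,0],"twist":[0,0,0]},{"xyz":[0,0,0],"twist":[0,0,0]},{"xyz":[0,0,0],"twist":[0,0,0]},{"xyz":[0,0,0],"twist":[0,0,0]},{"xyz":[0,0,0],"twist":[0,0,0]}], fingers=255)

```text
time: 10.52
tool_pos: [0.5203, -0.0225, 0.0257]
ee_rot: [-2.356, -0.001, 0.0]
wrist_force: [0.4, 0.9, 1.3]
width: 0.0639
```

```bash
python3 log.py
```

```text
{'time': 10.5167, 'joint_positions': [0.2994, 0.3504, 1.6661, -0.7486, 1.4533, 0.5201], 'tool_pos': [0.5203, -0.0225, 0.0257], 'ee_rot': [-2.3562, -0.001, 0.0001], 'wrist_force': [0.4383, 0.8624, 1.3091], 'width': 0.06392308942567845}
```

Emit:
step_arm(commands=[{"xyz":[0,0,0.01],"twist":[0,0,0]},{"xyz":[0,0,0.03],"twist":[0,0,0]},{"xyz":[0,0,0.06],"twist":[0,0,0]},{"xyz":[0,0,0.095],"twist":[0,0,0]},{"xyz":[0,0,0.13],"twist":[0,0,0]},{"xyz":[0,0,0.165],"twist":[0,0,0]},{"xyz":[0,0,0.2],"twist":[0,0,0]},{"xyz":[0,0,0.235],"twist":[0,0,0]},{"xyz":[0,0,0.255],"twist":[0,0,0]},{"xyz":[0,0,0.26],"twist":[0,0,0]},{"xyz":[0,0,0.26],"twist":[0,0,0]}])

```text
time: 11.43
tool_pos: [0.5202, -0.0224, 0.2872]
ee_rot: [-2.354, -0.004, -0.0]
wrist_force: [-0.2, -0.1, -2.5]
width: 0.0639
```

```bash
python3 log.py; python3 - <<'E'
from bench import robot
from h import *
snap(robot,"side","s6");snap(robot,"scene","c6");
a=cv2.imread('pics/s6.png')[60:310,130:400];b=cv2.imread('pics/c6.png')[60:310,110:380]
cv2.imwrite('pics/sc6.png',cv2.resize(np.hstack([a,b]),None,fx=1.48,fy=1.48,interpolation=3))
E
```

```text
{'time': 11.4333, 'joint_positions': [0.2992, 0.1245, 1.3817, -0.7719, 1.8245, 0.1721], 'tool_pos': [0.5202, -0.0224, 0.2872], 'ee_rot': [-2.3543, -0.0039, -0.0004], 'wrist_force': [-0.1854, -0.0566, -2.5194], 'width': 0.06389032813391315}
```

View pics/sc6.png

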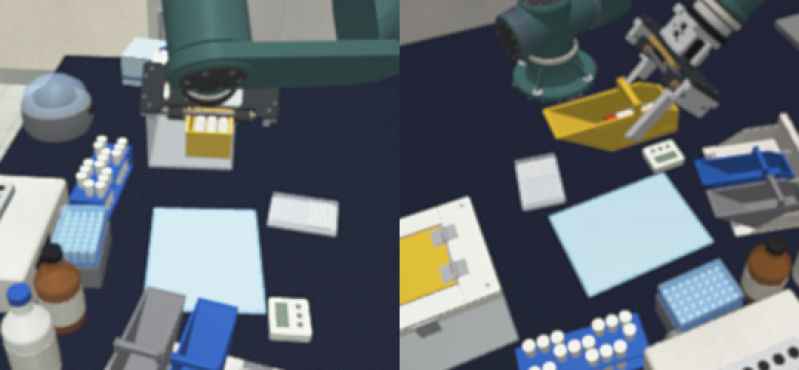

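```bash
cat > seq.py <<'E'
from plan import *
d=np.radians
def pose(th,lx,lz): return tool_from_lip(hinge+lx*bx+lz*bz,d(-88.7),d(th),d(45),(.015,.032))
E
python3 - <<'E'
from seq import *
j=[0.2992,0.1245,1.3817,-.7719,1.8245,.1721]
S=[(0,70,60),(25,70,15),(32,70,8),(39,70,3),(46,70,-4),(52,71,-11),(57,72,-18),(64,74,-28),(71,75,-38),(78,75,-48),(85,74,-56),(90,72,-62)]
R0=Ro.from_euler('xyz',[d(-135),0,0]);ref=None;pj=None
for th,lx,lz in S:
    p,T=pose(th,lx/1e3,lz/1e3);j2,e=ik(p,T,j,P)
    print(th,p.round(4),np.degrees((T*R0.inv()).as_rotvec()).round(1),j2.round(2),round(e,4),"dj/s",((j2-j)*12).round(1));j=j2
    if th==25: ref=(p,T)
    if ref: print("    rel25",(p-ref[0]).round(3),np.degrees((T*ref[1].inv()).as_rotvec()).round(1))
E
```

```text
0 [ 0.5718 -0.2888  0.2052] [ 0.  -0.   1.3] [-0.18  0.17  1.49 -0.79  1.36 -0.08] 0.0 dj/s [-5.8  0.6  1.3 -0.2 -5.6 -3. ]
25 [ 0.5717 -0.2845  0.2105] [25.   0.3  1.3] [-0.38  0.19  1.3  -0.32  1.51 -0.41] 0.0 dj/s [-2.4  0.2 -2.3  5.6  1.8 -3.9]
    rel25 [0. 0. 0.] [0. 0. 0.]
32 [ 0.5718 -0.2873  0.2174] [32.   0.4  1.3] [-0.45  0.22  1.23 -0.2   1.59 -0.48] 0.0 dj/s [-0.8  0.3 -0.8  1.4  0.9 -0.9]
    rel25 [ 0.    -0.003  0.007] [7.  0.2 0. ]
39 [ 0.5719 -0.2917  0.226 ] [39.   0.4  1.2] [-0.51  0.26  1.16 -0.09  1.68 -0.55] 0.0 dj/s [-0.8  0.5 -0.9  1.3  1.1 -0.8]
    rel25 [ 0.    -0.007  0.015] [14.   0.3  0. ]
46 [ 0.572  -0.2977  0.2318] [46.   0.5  1.2] [-0.58  0.31  1.08  0.01  1.77 -0.6 ] 0.0 dj/s [-0.8  0.6 -0.9  1.3  1.1 -0.6]
    rel25 [ 0.    -0.013  0.021] [21.   0.5  0. ]
52 [ 0.5722 -0.3051  0.2352] [52.   0.6  1.2] [-0.63  0.36  1.01  0.1   1.85 -0.63] 0.0 dj/s [-0.6  0.6 -0.8  1.   1.  -0.4]
    rel25 [ 0.    -0.021  0.025] [27.   0.6  0. ]
57 [ 0.5723 -0.3123  0.2363] [57.   0.6  1.2] [-0.67  0.41  0.95  0.17  1.91 -0.65] 0.0 dj/s [-0.5  0.6 -0.7  0.8  0.8 -0.
[... 221 characters left out ...]
  0. ]
71 [ 0.5729 -0.3359  0.2358] [71.   0.8  1.1] [-0.78  0.57  0.78  0.36  2.1  -0.66] 0.0 dj/s [-0.6  1.  -1.1  1.2  1.1  0. ]
    rel25 [ 0.001 -0.051  0.025] [46.  1.  0.]
78 [ 0.5731 -0.3479  0.2336] [78.   0.9  1.1] [-0.82  0.66  0.69  0.46  2.19 -0.64] 0.0 dj/s [-0.5  1.1 -1.1  1.2  1.1  0.2]
    rel25 [ 0.001 -0.063  0.023] [53.   1.2  0. ]
85 [ 0.5734 -0.3597  0.2318] [85.   1.   1.1] [-0.86  0.75  0.59  0.57  2.28 -0.6 ] 0.0 dj/s [-0.4  1.1 -1.2  1.3  1.1  0.5]
    rel25 [ 0.002 -0.075  0.021] [60.   1.4  0. ]
90 [ 0.5736 -0.3672  0.2292] [90.  1.  1.] [-0.88  0.82  0.52  0.66  2.34 -0.56] 0.0 dj/s [-0.3  0.8 -0.8  1.   0.7  0.5]
    rel25 [ 0.002 -0.083  0.019] [65.   1.5  0. ]
```

```bash
python3 - <<'E'
from seq import *
S=[(0,60,110),(25,70,38),(32,70,22),(39,70,8),(46,70,-2),(52,71,-11),(57,72,-18),(64,74,-28)]
ref=None
for th,lx,lz in S:
    p,T=pose(th,lx/1e3,lz/1e3)
    if th==25: ref=(p,T)
    if ref: print(th,"    rel25",(p-ref[0]).round(3),np.degrees((T*ref[1].inv()).as_rotvec()).round(1))
    print(th,(p-[.52,-.023,.286]).round(3),p)
E
```

```text
0 [ 0.052 -0.256 -0.031] [ 0.57155667 -0.2788068   0.25522183]
25     rel25 [0. 0. 0.] [0. 0. 0.]
25 [ 0.052 -0.262 -0.053] [ 0.57168963 -0.28453063  0.23348464]
32     rel25 [ 0.    -0.003 -0.002] [7.  0.2 0. ]
32 [ 0.052 -0.264 -0.055] [ 0.57175198 -0.28727794  0.23144502]
39     rel25 [ 0.    -0.007 -0.003] [14.   0.3  0. ]
39 [ 0.052 -0.269 -0.055] [ 0.57185246 -0.29170567  0.23096644]
46     rel25 [ 0.    -0.013  0.   ] [21.   0.5  0. ]
46 [ 0.052 -0.275 -0.052] [ 0.57198957 -0.29774783  0.23384734]
52     rel25 [ 0.    -0.021  0.002] [27.   0.6  0. ]
52 [ 0.052 -0.282 -0.051] [ 0.57215773 -0.30514411  0.23523241]
57     rel25 [ 0.001 -0.028  0.003] [32.   0.7 -0. ]
57 [ 0.052 -0.289 -0.05 ] [ 0.57231997 -0.31227992  0.23633692]
64     rel25 [ 0.001 -0.039  0.003] [39.   0.9  0. ]
64 [ 0.053 -0.301 -0.049] [ 0.57258668 -0.32400574  0.23671977]
```

Emit:
step_arm(commands=[{"xyz":[0.004,-0.015,0],"twist":[0,0,0]},{"xyz":[0.01,-0.04,0],"twist":[0,0,0]},{"xyz":[0.016,-0.07,0],"twist":[0,0,0]},{"xyz":[0.022,-0.1,0],"twist":[0,0,0]},{"xyz":[0.028,-0.13,0],"twist":[0,0,1]},{"xyz":[0.034,-0.16,0],"twist":[0,0,1.3]},{"xyz":[0.04,-0.19,0],"twist":[4,0,1.3]},{"xyz":[0.046,-0.22,-0.005],"twist":[9,0,1.3]},{"xyz":[0.05,-0.245,-0.015],"twist":[15,0.2,1.3]},{"xyz":[0.052,-0.262,-0.03],"twist":[20,0.3,1.3]},{"xyz":[0.052,-0.262,-0.043],"twist":[25,0.3,1.3]},{"xyz":[0.052,-0.262,-0.043],"twist":[25,0.3,1.3]}])

```text
time: 12.53
tool_pos: [0.5692, -0.2882, 0.2366]
ee_rot: [-1.915, 0.009, 0.016]
wrist_force: [-0.5, 0.7, -1.8]
width: 0.064
```

```bash
python3 log.py; python3 - <<'E'
from bench import robot
from h import *
snap(robot,"side","s7");snap(robot,"scene","c7");
a=cv2.imread('pics/s7.png')[40:230,170:370];b=cv2.imread('pics/c7.png')[150:340,20:220]
cv2.imwrite('pics/sc7.png',cv2.resize(np.hstack([a,b]),None,fx=2,fy=2,interpolation=3))
E
```

```text
{'time': 12.5333, 'joint_positions': [-0.3891, 0.189, 1.2507, -0.3185, 1.5697, -0.4271], 'tool_pos': [0.5692, -0.2882, 0.2366], 'ee_rot': [-1.9148, 0.0086, 0.0156], 'wrist_force': [-0.4901, 0.692, -1.7919], 'width': 0.06403353947692003}
```

View pics/sc7.png

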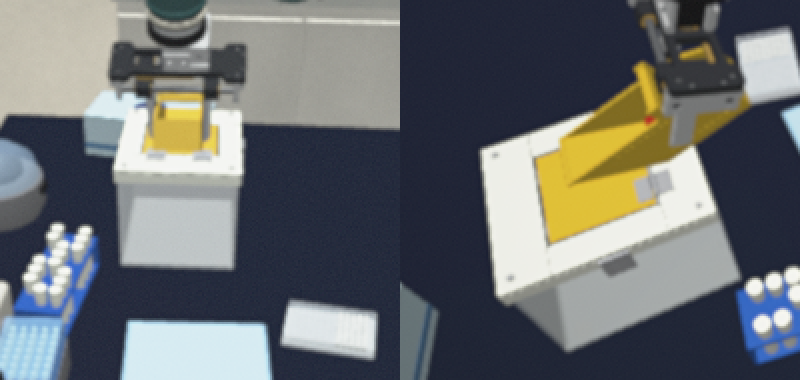

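Emit:
step_arm(commands=[{"xyz":[0,-0.003,-0.012],"twist":[7,0.2,0]},{"xyz":[0,-0.007,-0.013],"twist":[14,0.3,0]},{"xyz":[0,-0.013,-0.01],"twist":[21,0.5,0]},{"xyz":[0,-0.021,-0.008],"twist":[27,0.6,0]},{"xyz":[0.001,-0.028,-0.007],"twist":[32,0.7,0]},{"xyz":[0.001,-0.039,-0.007],"twist":[39,0.9,0]},{"xyz":[0.001,-0.051,-0.008],"twist":[46,1,0]},{"xyz":[0.001,-0.063,-0.01],"twist":[53,1.2,0]},{"xyz":[0.002,-0.075,-0.012],"twist":[60,1.4,0]},{"xyz":[0.002,-0.083,-0.014],"twist":[65,1.5,0]},{"xyz":[0.002,-0.083,-0.014],"twist":[65,1.5,0]},{"xyz":[0.002,-0.083,-0.014],"twist":[65,1.5,0]}])

```text
time: 13.63
tool_pos: [0.5746, -0.3672, 0.2235]
ee_rot: [-0.783, 0.007, 0.022]
wrist_force: [-0.6, -1.0, -1.6]
width: 0.0638
```

```bash
python3 log.py; python3 - <<'E'
from bench import robot
from h import *
snap(robot,"side","s8");snap(robot,"scene","c8");
a=cv2.imread('pics/s8.png')[40:230,170:370];b=cv2.imread('pics/c8.png')[150:340,20:220]
cv2.imwrite('pics/sc8.png',cv2.resize(np.hstack([a,b]),None,fx=2,fy=2,interpolation=3))
E
```

```text
{'time': 13.6333, 'joint_positions': [-0.8764, 0.8301, 0.5233, 0.6563, 2.3419, -0.5633], 'tool_pos': [0.5746, -0.3672, 0.2235], 'ee_rot': [-0.7826, 0.0069, 0.0225], 'wrist_force': [-0.5661, -1.0379, -1.5613], 'width': 0.06379830147113864}
```

View pics/sc8.png

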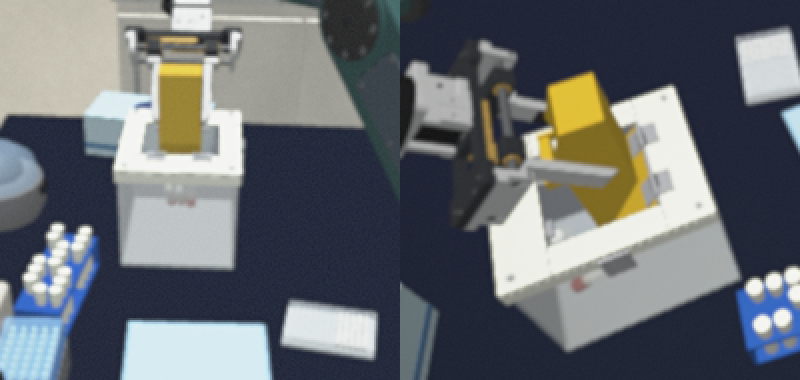

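Emit:
step_arm(commands=[{"xyz":[0,0,0.003],"twist":[0,0,0]},{"xyz":[0,0,0],"twist":[0,0,0]},{"xyz":[0,0,0],"twist":[0,0,0]},{"xyz":[0,0,0],"twist":[0,0,0]},{"xyz":[0,0,0],"twist":[0,0,0]},{"xyz":[0,0,0],"twist":[0,0,0]}])

```text
time: 14.23
tool_pos: [0.574, -0.3674, 0.229]
ee_rot: [-0.786, 0.0, 0.023]
wrist_force: [-0.0, -0.7, -0.8]
width: 0.0643
```

```bash
python3 log.py; python3 - <<'E'
from bench import robot
from h import *
snap(robot,"side","s9");snap(robot,"scene","c9");
a=cv2.imread('pics/s9.png')[80:190,210:310];b=cv2.imread('pics/c9.png')[190:330,50:200]
cv2.imwrite('pics/s9c.png',cv2.resize(a,None,fx=5,fy=5,interpolation=3));cv2.imwrite('pics/c9c.png',cv2.resize(b,None,fx=4,fy=4,interpolation=3))
E
```

```text
{'time': 14.2333, 'joint_positions': [-0.8779, 0.8241, 0.5208, 0.6603, 2.3442, -0.5631], 'tool_pos': [0.574, -0.3674, 0.229], 'ee_rot': [-0.7856, 0.0, 0.0231], 'wrist_force': [-0.01, -0.687, -0.7817], 'width': 0.06425647395620575}
```

View pics/s9c.png

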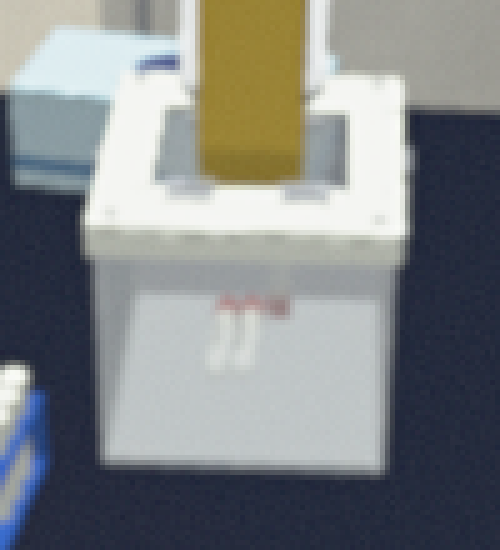

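View pics/c9c.png

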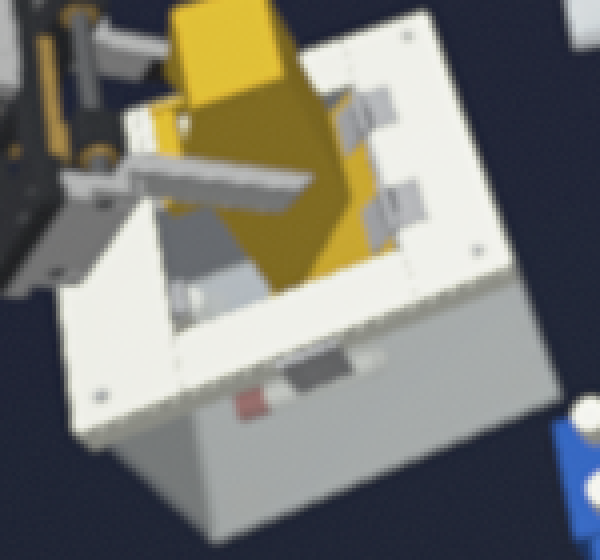

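```bash
python3 - <<'E'
from bench import robot
from h import *
snap(robot,"wrist","w9")
E
```

```text
(no output)
```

View pics/w9.png

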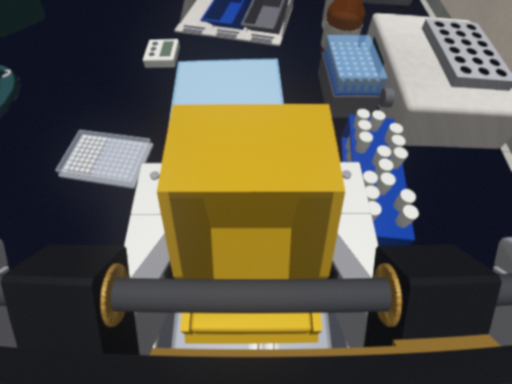

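```bash
python3 - <<'E'
import cv2
a=cv2.imread('pics/w9.png')[230:384,150:370]
cv2.imwrite('pics/w9c.png',cv2.resize(a,None,fx=3.6,fy=3.6,interpolation=3))
E
```

```text
(no output)
```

View pics/w9c.png

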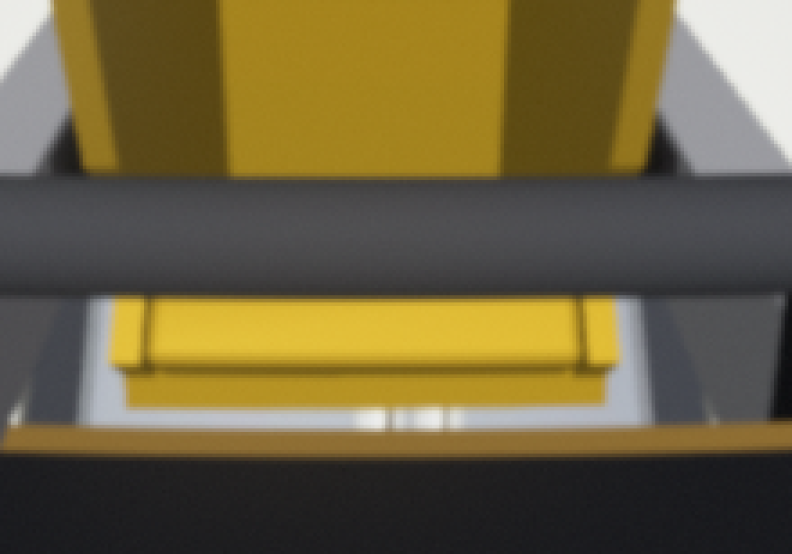

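Emit:
step_arm(commands=[{"xyz":[0,0.008,0.002],"twist":[-5,0,0]},{"xyz":[-0.001,0.02,0.005],"twist":[-12,-0.3,0]},{"xyz":[-0.001,0.032,0.01],"twist":[-19,-0.5,0]},{"xyz":[-0.001,0.044,0.016],"twist":[-26,-0.6,0]},{"xyz":[-0.001,0.055,0.025],"twist":[-33,-0.8,0]},{"xyz":[-0.002,0.062,0.035],"twist":[-38,-0.9,0]},{"xyz":[-0.002,0.07,0.045],"twist":[-44,-1,0]},{"xyz":[-0.002,0.076,0.055],"twist":[-51,-1.2,0]},{"xyz":[-0.002,0.08,0.065],"twist":[-58,-1.3,0]},{"xyz":[-0.002,0.083,0.075],"twist":[-65,-1.5,0]},{"xyz":[-0.002,0.083,0.075],"twist":[-65,-1.5,0]}])

```text
time: 15.3
tool_pos: [0.5728, -0.2793, 0.3053]
ee_rot: [-1.921, -0.002, 0.03]
wrist_force: [0.5, 0.6, -0.9]
width: 0.0641
```

```bash
python3 log.py; python3 - <<'E'
from bench import robot
from h import *
snap(robot,"side","s10");snap(robot,"scene","c10");
a=cv2.imread('pics/s10.png')[40:230,170:370];b=cv2.imread('pics/c10.png')[150:340,20:220]
cv2.imwrite('pics/sc10.png',cv2.resize(np.hstack([a,b]),None,fx=2,fy=2,interpolation=3))
E
```

```text
{'time': 15.3, 'joint_positions': [-0.3731, 0.1781, 1.13, -0.3226, 1.6831, -0.4633], 'tool_pos': [0.5728, -0.2793, 0.3053], 'ee_rot': [-1.9213, -0.0023, 0.0299], 'wrist_force': [0.4804, 0.6239, -0.8731], 'width': 0.06406266817609295}
```

View pics/sc10.png

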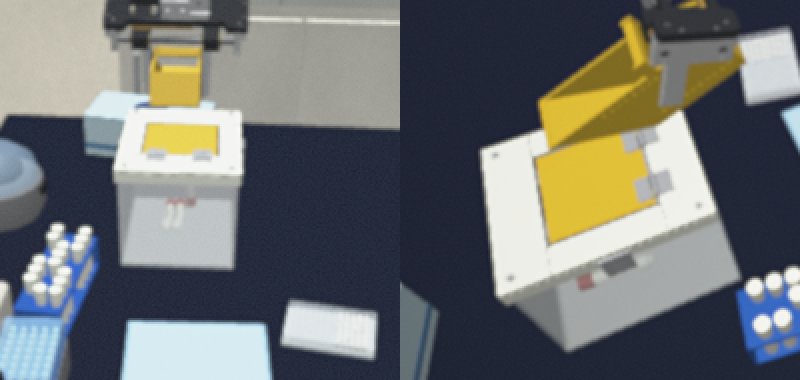

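Emit:
step_arm(commands=[{"xyz":[-0.003,0.015,0],"twist":[-3,0,0]},{"xyz":[-0.008,0.045,0],"twist":[-8,-0.1,0]},{"xyz":[-0.014,0.08,0],"twist":[-13,-0.2,-0.5]},{"xyz":[-0.022,0.115,0],"twist":[-18,-0.2,-1]},{"xyz":[-0.03,0.15,0],"twist":[-23,-0.3,-1.3]},{"xyz":[-0.037,0.185,-0.005],"twist":[-25,-0.3,-1.3]},{"xyz":[-0.044,0.22,-0.03],"twist":[-25,-0.3,-1.3]},{"xyz":[-0.05,0.245,-0.06],"twist":[-25,-0.3,-1.3]},{"xyz":[-0.052,0.26,-0.09],"twist":[-25,-0.3,-1.3]},{"xyz":[-0.052,0.262,-0.115],"twist":[-25,-0.3,-1.3]},{"xyz":[-0.052,0.262,-0.12],"twist":[-25,-0.3,-1.3]},{"xyz":[-0.052,0.262,-0.12],"twist":[-25,-0.3,-1.3]}])

```text
time: 16.4
tool_pos: [0.519, -0.0242, 0.1805]
ee_rot: [-2.357, 0.007, -0.003]
wrist_force: [0.5, -0.6, -0.9]
width: 0.0638
```

```bash
python3 log.py; python3 - <<'E'
from bench import robot
from fit import *
snap(robot,"side","s11");snap(robot,"scene","c11")
b=cv2.imread('pics/c11.png')[100:270,160:360]
cv2.imwrite('pics/c11c.png',cv2.resize(b,None,fx=4,fy=4,interpolation=3))
q=[.52,0,np.radians(-90),.160-.024]
m=np.array([[.137,.032,.061],[.137,-.032,.061],[.055,.032,0],[-.055,.032,0],[-.055,.032,.042],[.012,-.032,.078]])
print(((proj('c11.npz',T(q,m))-[160,100])*4).round(0))
E
```

```text
{'time': 16.4, 'joint_positions': [0.2963, 0.1843, 1.5306, -0.7464, 1.6807, 0.3101], 'tool_pos': [0.519, -0.0242, 0.1805], 'ee_rot': [-2.3572, 0.0068, -0.0031], 'wrist_force': [0.4839, -0.5967, -0.8638], 'width': 0.06383092234406829}
[[248. 366.]
 [214. 293.]
 [381. 387.]
 [537. 333.]
 [540. 290.]
 [401. 214.]]
```

View pics/c11c.png

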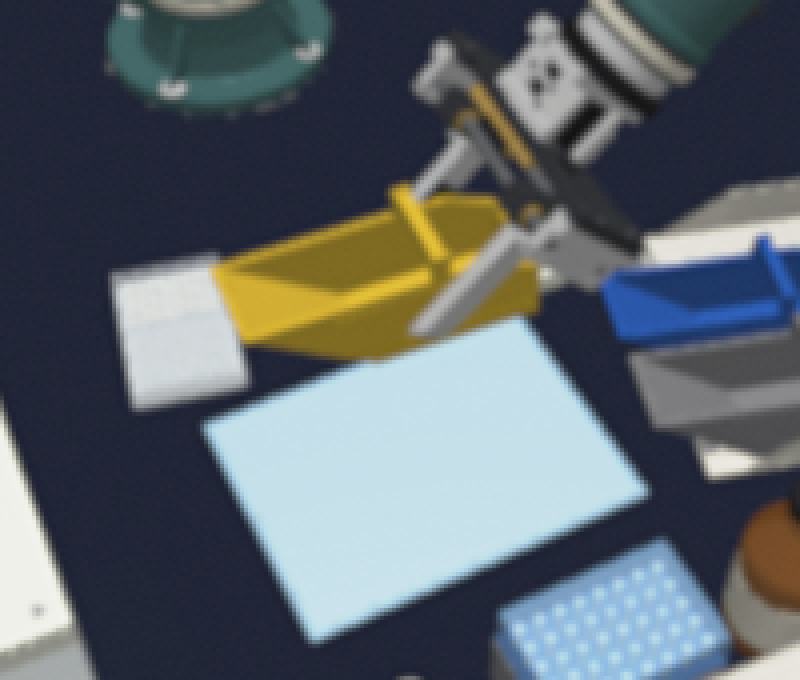

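Emit:
step_arm(commands=[{"xyz":[0,0,-0.03],"twist":[0,0,0]},{"xyz":[0,0,-0.06],"twist":[0,0,0]},{"xyz":[0,0,-0.09],"twist":[0,0,0]},{"xyz":[0,0,-0.115],"twist":[0,0,0]},{"xyz":[0,0,-0.135],"twist":[0,0,0]},{"xyz":[0,0,-0.147],"twist":[0,0,0]},{"xyz":[0,0,-0.153],"twist":[0,0,0]},{"xyz":[0,0,-0.156],"twist":[0,0,0]},{"xyz":[0,0,-0.158],"twist":[0,0,0]},{"xyz":[0,0,-0.158],"twist":[0,0,0]},{"xyz":[0,0,-0.158],"twist":[0,0,0]}])

```text
time: 17.42
tool_pos: [0.521, -0.0225, 0.0269]
ee_rot: [-2.356, -0.003, -0.0]
wrist_force: [-0.7, -1.2, -0.5]
width: 0.0642
```

Emit:
step_arm(commands=[{"xyz":[0,0,0],"twist":[0,0,0]},{"xyz":[0,0,0],"twist":[0,0,0]},{"xyz":[0,0,0],"twist":[0,0,0]},{"xyz":[0,0,0],"twist":[0,0,0]},{"xyz":[0,0,0],"twist":[0,0,0]},{"xyz":[0,0,0],"twist":[0,0,0]},{"xyz":[0,0,0],"twist":[0,0,0]}], fingers=0)

```text
time: 18.0
tool_pos: [0.52, -0.0227, 0.0255]
ee_rot: [-2.356, -0.0, -0.0]
wrist_force: [-0.1, -0.1, -0.1]
width: 0.0938
```

```bash
python3 log.py
```

```text
{'time': 18.0, 'joint_positions': [0.2992, 0.3505, 1.6665, -0.7484, 1.4534, 0.5202], 'tool_pos': [0.52, -0.0227, 0.0255], 'ee_rot': [-2.3563, -0.0005, -0.0003], 'wrist_force': [-0.0788, -0.1187, -0.0787], 'width': 0.09382756299338138}
```

Released; rising straight up and looking.

Emit:
step_arm(commands=[{"xyz":[0,0,0.02],"twist":[0,0,0]},{"xyz":[0,0,0.05],"twist":[0,0,0]},{"xyz":[0,0,0.09],"twist":[0,0,0]},{"xyz":[0,0,0.13],"twist":[0,0,0]},{"xyz":[0,0.02,0.17],"twist":[0,0,0]},{"xyz":[0,0.05,0.21],"twist":[0,0,0]},{"xyz":[0,0.08,0.25],"twist":[0,0,0]},{"xyz":[-0.02,0.1,0.28],"twist":[5,0,0]},{"xyz":[-0.05,0.1,0.3],"twist":[10,0,0]},{"xyz":[-0.05,0.1,0.3],"twist":[15,0,0]},{"xyz":[-0.05,0.1,0.3],"twist":[15,0,0]},{"xyz":[-0.05,0.1,0.3],"twist":[15,0,0]}])

```text
time: 19.0
tool_pos: [0.4702, 0.0767, 0.3268]
ee_rot: [-2.095, -0.004, -0.001]
wrist_force: [-0.2, 1.0, -0.1]
width: 0.094
```

```bash
python3 log.py; python3 - <<'E'
from bench import robot
from fit import *
snap(robot,"side","s12");snap(robot,"scene","c12");snap(robot,"wrist","w12")
b=cv2.imread('pics/c12.png');a=cv2.imread('pics/s12.png')
cv2.imwrite('pics/c12c.png',cv2.resize(b[120:340,30:350],None,fx=2.4,fy=2.4,interpolation=3))
cv2.imwrite('pics/s12c.png',cv2.resize(a[80:290,180:390],None,fx=2.8,fy=2.8,interpolation=3))
q=[.52,0,np.radians(-90),.002]
m=np.array([[.137,.032,.061],[.137,-.032,.061],[.055,.032,0],[-.055,.032,0],[-.055,.032,.042],[.012,-.032,.078]])
print(((proj('c12.npz',T(q,m))-[30,120])*2.4).round(0))
E
```

```text
{'time': 19.0, 'joint_positions': [0.3795, 0.041, 1.2873, -0.5288, 1.9664, 0.2119], 'tool_pos': [0.4702, 0.0767, 0.3268], 'ee_rot': [-2.0946, -0.0039, -0.0013], 'wrist_force': [-0.2225, 0.953, -0.1453], 'width': 0.09404897415921731}
[[474. 249.]
 [455. 206.]
 [545. 255.]
 [629. 224.]
 [630. 203.]
 [556. 163.]]
```

View pics/c12c.png

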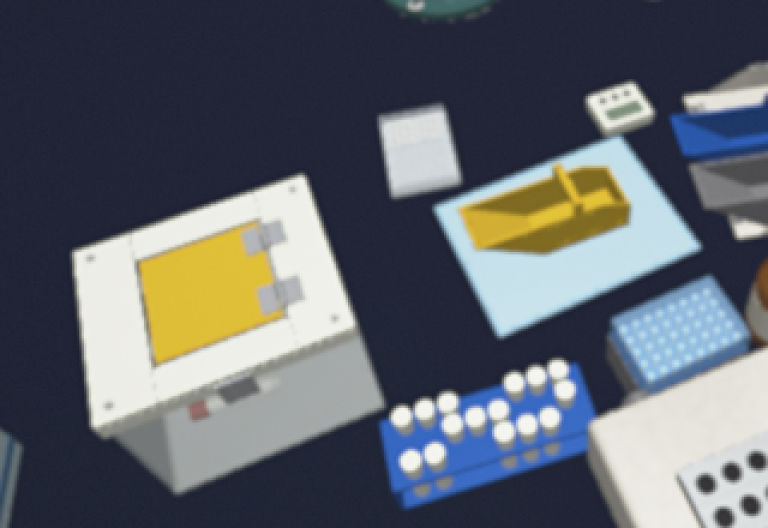

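View pics/s12c.png

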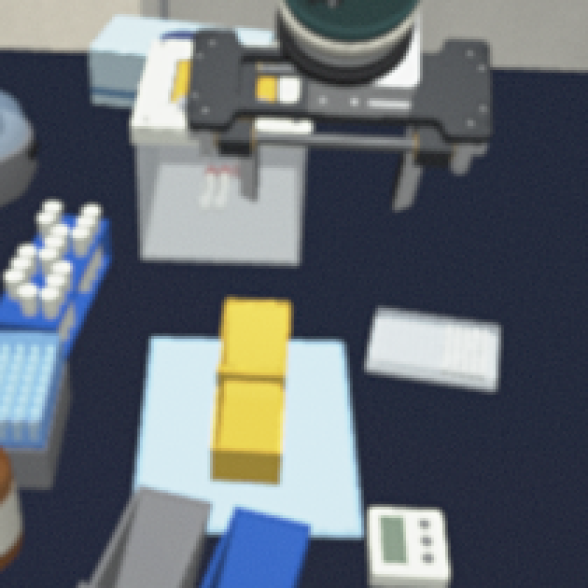

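```bash
python3 -c "
from bench import robot
print(robot.close_job())"
```

```text
the job is handed in; nothing more can be done
None
```

I lifted the tub out by its bar, stood it on the mat and let go. I then re-gripped it across its width, pressed the flap open with the lip and tipped the tub to about 90°. After that I stood the empty tub back on the mat and handed the job in at about 19 s; no verdict is reported.

**Checks that passed:**
- **Tub:** in the last pictures it is empty, upright and released on the mat. It sits where the camera model predicts for about (0.52, 0.00) m, roughly 16 mm from the mat's middle.
- **Flap:** it is shut, and nothing is in contact with the hand.
- **Other objects:** none appears to have moved.

**Less certain:**
- **Tubes:** I counted three red caps inside the bin, but only through its clear walls. I did not measure the tubes' exact resting heights.
- **Flap angle:** I had no direct reading of how far it opened. From the commanded lip depth it should have been about 0.7 rad.

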